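Empty the vial tray into the soak pot and cover it

TASK

All the used brown vials are to go into the steel soak pot: lift the tip tray off its stand and tip its vials into the pot over the tray's open front end, and put in the vials standing on the bench as well, in whichever order you like. Set the empty tray back on its narrow stand, level and well centred so that it balances there, and when every vial is in, cover the pot with its lid, seated flat and level on the rim. Leave the dropper bottle and the petri dish where they are.

Things in the scene. Friction and masses are not known exactly. Their poses are not given: they have to be found in the camera images.
- pot: straight round steel soak pot, open at the top, fixed to the bench: 140 mm outside diameter, 132 mm inside diameter, 96 mm high, inner floor 5 mm above the bench. Origin at the centre of its underside, z up. Beware: a tall stereo microscope is fixed on the bench at the right of the work (x 0.22 to 0.57, y -0.13 to 0.12 m); keep the arm's elbow clear of it
- pot_mouth (a point): centre of the pot's open mouth, level with its rim, 96 mm above the bench
- lid: loose round steel lid of the pot, 0.3 kg, right way up on the bench: a disc 146 mm wide, 4 mm thick, over a tapered plug (124 mm wide at the disc, 118 mm below, 10 mm deep) that goes inside the pot's rim; black bar handle on top. Origin at the centre of the plug's underside, z up; seated, the origin is 86 mm above the pot's origin
- lid_handle (a point): centre of the lid's bar handle, 44 mm above the lid's origin. The bar is 66 mm long (lid's x), 14 mm thick (y), 16 mm tall (36 to 52 mm above the origin), on two 10 mm pillars 48 mm apart: grip it across its thickness
- stand: grey pedestal, fixed to the bench: a 100 x 120 x 8 mm foot, one 28 mm thick column and a flat top plate 60 mm (its x) by 100 mm (its y), 70 mm above the bench. Origin at the centre of its underside
- stand_top (a point): centre of the upper face of the stand's top plate, 70 mm above the bench
- tray: loose aluminium tip tray, 0.25 kg, at first on the stand: a pan 112 mm long (its x, from -40 to +72 mm), 72 mm wide (66 inside), 36 mm high, closed at the back and sides, open at the front (+x), with a black grip fin behind. Underside flat; origin on it, below the empty tray's centre of mass; x to the open front, z up
- tray_lip (a point): middle of the pan floor's open front edge, 72 mm ahead of (x) and 17.5 mm above the tray's origin. The floor rises 0.12 rad from back to front: carried level, vials stay at the back; with the front tilted down well over 0.12 rad they roll out (0.6 rad empties it)
- tray_grip (a point): grip point of the tray's fin: 65 mm behind (-x) and 28 mm above the tray's origin. The fin is an upright plate 12 mm thick (tray's y), 46 mm long (x from -86 to -40 mm) and 40 mm tall (z from 6 to 46 mm)
- vial_t0: a brown vial with black screw cap: body 23 mm diameter and 46 mm tall, cap 18.4 mm diameter, 57 mm long over all, 20 g; its origin is the centre of its bottom face and its z axis points to the cap. At first it lies crosswise in the tray, its cap towards the tray's -y; number 1 from the back
- vial_t1: a brown vial with black screw cap: body 23 mm diameter and 46 mm tall, cap 18.4 mm diameter, 57 mm long over all, 20 g; its origin is the centre of its bottom face and its z axis points to the cap. At first it lies crosswise in the tray, its cap towards the tray's -y; number 2 from the back
- vial_t2: a brown vial with black screw cap: body 23 mm diameter and 46 mm tall, cap 18.4 mm diameter, 57 mm long over all, 20 g; its origin is the centre of its bottom face and its z axis points to the cap. At first it lies crosswise in the tray, its cap towards the tray's -y; in some runs it is absent
- vial_s0: a brown vial with black screw cap: body 23 mm diameter and 46 mm tall, cap 18.4 mm diameter, 57 mm long over all, 20 g; its origin is the centre of its bottom face and its z axis points to the cap. At first it stands upright on the bench; in some runs it is absent
- vial_s1: a brown vial with black screw cap: body 23 mm diameter and 46 mm tall, cap 18.4 mm diameter, 57 mm long over all, 20 g; its origin is the centre of its bottom face and its z axis points to the cap. At first it stands upright on the bench; in some runs it is absent
- vial_s2: a brown vial with black screw cap: body 23 mm diameter and 46 mm tall, cap 18.4 mm diameter, 57 mm long over all, 20 g; its origin is the centre of its bottom face and its z axis points to the cap. At first it stands upright on the bench; in some runs it is absent
- dropper: bystander: a small brown dropper bottle, about 33 mm diameter and 102 mm tall, standing loose on the bench (taller than a vial, with a rubber bulb); not a vial of this job; origin at the centre of its underside
- dish: bystander: a closed petri dish, 59 mm diameter, 15 mm high, lying loose on the bench; origin at the centre of its underside

How it is judged:
On the way, in this order (a step that is already met when the one before it is completed fails the run):
1. the tray is tipped with its open front over the pot's mouth (horizontal distance between tray_lip and pot_mouth below 0.075 m and height (world z) of tray_lip between 0.085 and 0.25 m and angle between tray's own z axis and vertical above 0.2 rad), for 0.05 s.
2. the lid is seated on the pot with every vial inside (horizontal distance between lid and pot below 0.008 m and z of lid in the frame of pot between 0.082 and 0.0885 m and angle between lid's own z axis and vertical below 0.035 rad and horizontal distance between each of vial_t0, vial_t1, vial_t2, vial_s0, vial_s1, vial_s2 and pot below 0.068 m and z of vial_t0 in the frame of pot between 0 and 0.09 m and z of vial_t1 in the frame of pot between 0 and 0.09 m and z of vial_t2 in the frame of pot between 0 and 0.09 m and z of vial_s0 in the frame of pot between 0 and 0.09 m and z of vial_s1 in the frame of pot between 0 and 0.09 m and z of vial_s2 in the frame of pot between 0 and 0.09 m), for 0.2 s.
At the end, for the whole second after the job is handed in: Every vial is in the pot, below its rim; lid within 8 mm of the pot axis, origin 82 to 88.5 mm above the pot origin, tilt under 0.035 rad; tray at rest on the stand, origin within 25 mm of the top centre in plan and -3 to +4 mm in height, tilt under 0.05 rad (all of step 2 and horizontal distance between tray and stand_top below 0.025 m and z of tray in the frame of stand_top between -0.003 and 0.004 m and angle between tray's own z axis and vertical below 0.05 rad and linear speed of each of lid, tray below 0.02 m/s); the robot touches nothing.
It fails at once if the dropper bottle is pushed more than 3 cm (distance of dropper from where it was at the start of the episode above 0.03 m).
It fails at once if the petri dish is pushed more than 3 cm (distance of dish from where it was at the start of the episode above 0.03 m).
Of vial_t2, vial_s0, vial_s1, vial_s2 only 2 to 4 are there at a start; the rules pass over those that are not, and their reading is None.
At some moment in a run one of lid may be knocked a few centimetres aside while the robot is not near it.
It also fails if it takes over 208 s, if anything falls off the work surface, if the arm or the gripper's body presses on something with over 40 N, if the wrist force passes 120 N, or if a joint passes its speed limit or range.

ROBOT

A 6-joint arm with a two-finger parallel gripper is mounted at the origin on a cart in front of the work surface, level with it; the furniture and walls round the work are solid. World frame = base frame: x ahead of the robot, y to its left, z up, the work surface at z = 0. Lengths are in m, angles in rad, forces in N, time in s.
With the tool pointing down it reaches from about 0.25 to 0.775 m from the base axis. Payload 4 kg.
Tool frame: the origin (TCP) lies on the centre line of the jaws, within the pads' length; the fingertips stand 22 mm ahead of it and the grasp point (between the pads) lies 3 mm ahead of it; z points along the fingers, y is the direction in which the jaws open and shut (so a half turn about z gives the same grasp; the last joint's range is limited). The gripper opens to 94 mm and grips with 3 to 60 N. Pads are 16 mm wide; open, the fingers measure 119 mm over their backs; the gripper's body (75 mm by 177 mm) begins 78 mm behind the grasp point.
Start: joints at [1.133, 0.087, 1.371, -0, 1.684, -0.103], TCP at [0.181, 0.519, 0.228] pointing down, gripper open.
Joint ranges: [-3.1, 3.1], [-0.76, 2.03], [0.27, 2.55], [-1.08, 4.22], [0.17, 2.65], [-2.57, 2.57]. Speed limits (rad/s): [2.79, 2.79, 3.14, 3.14, 3.14, 3.14].

INTERFACE

Orientations are given as [roll, pitch, yaw] about the fixed x, y, z axes, in that order (R = Rz(yaw) Ry(pitch) Rx(roll)).
In Python, from bench import robot gives the robot as it stands. The module is installed in compiled form; this text tells all that it offers.
- The arm moves only by the shell command python3 -m inch 'ROWS'. ROWS is JSON, a list of rows, each an object with "linear": the shift along the world's x, y, z scaled (see below), a list of three; "twist": the turn about the world's z scaled (see below); "gripper": the opening, from 0 (shut) to 1 (fully open). In form: [{"linear": [x, y, z], "twist": twist, "gripper": gripper}, ...]. A call has 1 to 10 rows; each row is the pose to reach, as a shift and turn from the pose commanded when the call began; what a row does not reach only later rows make up. The controller multiplies each number of a shift by 0.1 m and each number of a turn by 60 degrees. A row lasts 1/12 s, in which the tool goes at most 41.7 mm and 7.16 degrees, less where a joint would pass 70% of its speed; a pose out of reach is approached as far as the arm can. A call with a number of a shift or a turn outside -1 to 1 is refused whole. A call with a gripper value outside its range is refused whole. The fingers move at their own pace and stop on an object; the grip force is fixed at half the most. Time passes only in rows, so rows that repeat a pose let the fingers close. It gives the time, the measured TCP pose, the force and the opening at its end, in the units of the state.
- robot.get_obs(): the state, without advancing time (a new reading comes with each control period).
- robot.snapshot(name): name is "side" or "top"; returns a dict with "image" (480x640x3 uint8, red, green, blue), "depth" (480x640 float32, m along the optical axis (not along the pixel's ray), 0 where there is no reading), "mtx" (3x3 intrinsics, pixels), "k1" (the pictures are not rectified: a ray, as slopes to the right and down, at radius r is drawn at 1 + k1 r^2 times it, then the intrinsics apply), "rvec" (rotation vector, rad) and "tvec" (3), from world to camera coordinates, as OpenCV has them. Camera axes: x right, y down, z forward; pixel columns grow to the right and rows downward; lengths in m; the calibration is good to about 2 mm. A picture is of the moment at which its call begins.
- robot.close_job(): hands the job in, once; it reports no verdict.
The state is a dict: "time": time; "joint_positions": joint angles; "qvel": joint speeds; "joint_torque": joint torques, N m; "tool_pos": TCP position; "ee_rot": TCP orientation; "wrist_force": force on the tool from outside, world axes, zero at the start; "wrist_torque": the same for the moment, N m; "width": finger opening in m.
Only numpy, scipy, OpenCV 4.12 (cv2) and the standard library are available. Lean on these libraries where they do the work, as an engineer would, in place of code of your own. Each camera call takes 0.05 s, during which the arm holds its last target.

## Working session

There is one attempt and no reset: what is moved stays moved. The work goes in short steps, Python scripts to look and compute and a shell command to move; the robot and the scene stay as the last step left them, time stands still between calls to the robot, and variables do not carry over. Pictures are saved under pics/ and viewed, and the job is handed in when it is done.

```bash
mkdir -p pics; ls; cat > h.py <<'E'
import numpy as np, cv2
from bench import robot
def snap(n,f):
    s=robot.snapshot(n); cv2.imwrite(f'pics/{f}.png',s['image'][:,:,::-1]); np.savez(f'pics/{f}.npz',**{k:np.asarray(v) for k,v in s.items()}); return s
def cloud(s):
    K=np.array(s['mtx']);k1=float(s['k1']);R=cv2.Rodrigues(np.array(s['rvec'],float))[0];t=np.array(s['tvec'],float).ravel()
    v,u=np.mgrid[0:480,0:640].astype(float)
    p=np.stack([u.ravel(),v.ravel()],1)[:,None]
    xy=cv2.undistortPoints(p,K,np.array([k1,0,0,0.])).reshape(480,640,2)
    d=s['depth']; P=np.dstack([xy*d[...,None],d])
    W=(P-t)@R; W[d==0]=np.nan
    return W
E
python3 - <<'E'
from h import *
print(robot.get_obs())
for n in('top','side'):
    s=snap(n,n+'0'); print(s['mtx'],s['k1'],s['rvec'],s['tvec'])
    R=cv2.Rodrigues(np.array(s['rvec'],float))[0]; print(-R.T@np.array(s['tvec']).ravel())
E
```

```text
pics
{'time': 0.0, 'joint_positions': array([ 1.13293989e+00,  8.79224549e-02,  1.37222993e+00,  3.45393229e-05,
        1.68359014e+00, -1.03084892e-01]), 'qvel': array([-0.00074208, -0.00142451, -0.00149004, -0.00082524,  0.00018767,
       -0.00032727]), 'joint_torque': array([ 6.37043577e-04, -3.40203989e+01, -3.02421463e+01,  7.16871978e-02,
        3.34886648e-02, -2.11696506e-04]), 'tool_pos': array([0.18047988, 0.51902271, 0.22633425]), 'ee_rot': array([-3.13945773e+00, -2.55372068e-04,  2.80682468e+00]), 'wrist_force': array([-0.88677632,  0.09262763,  0.70477851]), 'wrist_torque': array([ 0.01979931, -0.04936361,  0.01617005]), 'width': 0.09424417191524657}
[[471.72599249   0.         318.03774483]
 [  0.         471.72599249 246.04985282]
 [  0.           0.           1.        ]] -0.015289228316257552 [ 2.16105116 -2.14851134  0.13717274] [0.30948292 0.5342849  0.87199525]
[0.4167261  0.31141998 0.93325918]
[[448.33272909   0.         316.95859027]
 [  0.         448.33272909 239.68314369]
 [  0.           0.           1.        ]] -0.0636400275993185 [ 2.13506984  0.18739821 -0.07298597] [-0.57545872  0.19435871  0.73212352]
[ 0.63912421 -0.41194268  0.57162606]
```

View pics/top0.png

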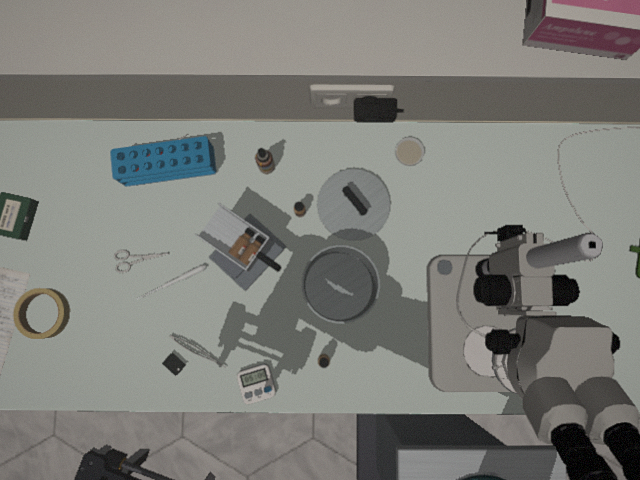

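View pics/side0.png

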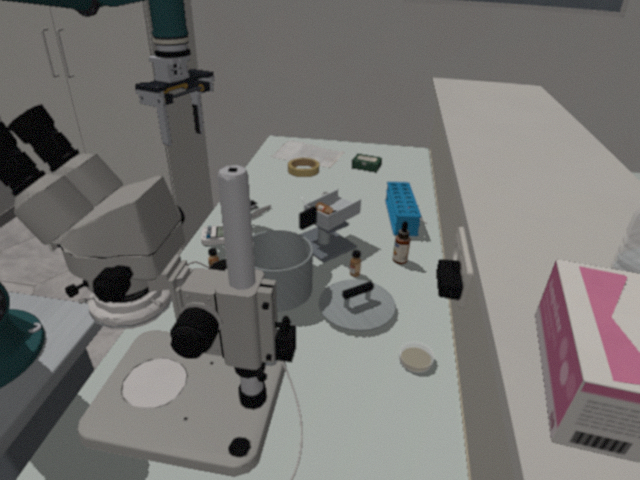

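```bash
cat >> h.py <<'E'
def topmap(s,x0=0.1,x1=0.65,y0=0.05,y1=0.65,mm=1):
    pass
E
python3 - <<'E'
from h import *
s=dict(np.load('pics/top0.npz')); W=cloud(s)
for n,(u,v) in dict(s0=(299,207),s1=(324,359),drop=(263,154),dish=(409,150),pot=(340,285),lidh=(355,200),fin=(272,264),trayfl=(245,250)).items(): print(n,W[v,u].round(3))
z=W[...,2]
m=(np.hypot(*(W[...,:2]-W[285,340,:2]).transpose(2,0,1))<0.09)
def circ(mask,name):
    pts=W[mask][:,:2].astype(np.float32); (c,r)=cv2.minEnclosingCircle(pts); print(name,np.round(c,4),round(r,4),len(pts),np.median(W[mask][:,2]).round(4))
circ(m&(z>0.09)&(z<0.102),'pot rim')
# lid disc
c=W[230,340,:2]; print('lid px',W[230,340])
vis=np.nan_to_num(z); 
img=s['image'].copy()
cr=cv2.resize(img[130:390,190:450],None,fx=3,fy=3,interpolation=cv2.INTER_CUBIC)[:, :,::-1]
cv2.imwrite('pics/crop0.png',cv2.resize(cr,(600,600)))
E
```

```text
s0 [0.604 0.349 0.058]
s1 [0.323 0.301 0.058]
drop [0.695 0.415 0.095]
dish [0.733 0.129 0.011]
pot [0.459 0.269 0.003]
lidh [0.619 0.243 0.053]
fin [0.49  0.392 0.117]
trayfl [0.517 0.444 0.09 ]
pot rim [0.4577 0.2716] 0.0701 590 0.0957
lid px [0.56709844 0.26950921 0.0151109 ]
```

View pics/crop0.png

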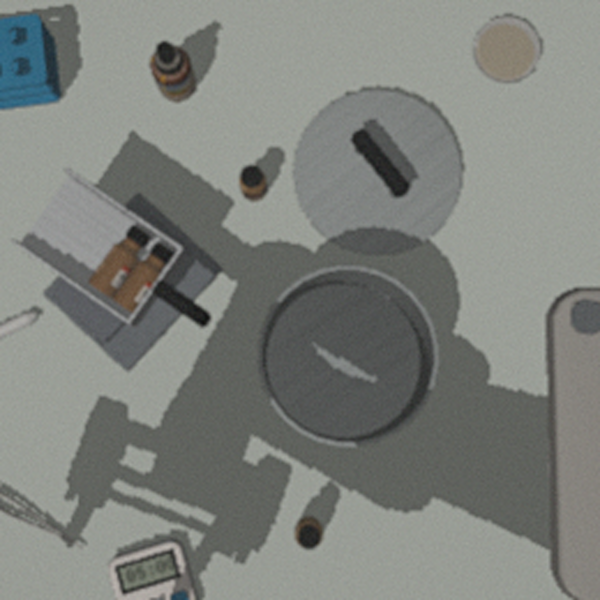

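```bash
python3 - <<'E'
from h import *
s=dict(np.load('pics/top0.npz')); W=cloud(s); z=W[...,2]; g=s['image'].max(2)
def pca(m,n):
    p=W[m]; c=p.mean(0); u,sv,vt=np.linalg.svd(p[:,:2]-c[:2],full_matrices=False)
    q=(p[:,:2]-c[:2])@vt.T
    mid=c[:2]+vt.T@((q.max(0)+q.min(0))/2)
    print(n,len(p),'c',c.round(4),'mid',mid.round(4),'ext',np.ptp(q,axis=0).round(4),'dir',np.arctan2(vt[0,1],vt[0,0]).round(4), 'z',np.median(p[:,2]).round(4))
    return mid,vt[0]
v,u=np.mgrid[0:480,0:640]
fin=(u>255)&(u<290)&(v>245)&(v<280)&(z>0.105)&(g<60)
pca(fin,'fin')
han=(u>335)&(u<375)&(v>175)&(v<220)&(z>0.04)&(g<70)
pca(han,'handle')
disc=(u>310)&(u<395)&(v>160)&(v<242)&(z>0.008)&(z<0.022)
p=W[disc][:,:2].astype(np.float32); print('disc',cv2.minEnclosingCircle(p),p.mean(0),np.median(W[disc][:,2]))
# tray pan: all points z>0.075 near
t=(u>190)&(u<290)&(v>190)&(v<290)&(z>0.078)&(g>60)
pp=W[t][:,:2].astype(np.float32); r=cv2.minAreaRect(pp); print('pan',r, W[t][:,2].max())
for n,(uu,vv) in dict(s0=(299,207),s1=(324,359)).items():
    m=(abs(u-uu)<12)&(abs(v-vv)<12)&(z>0.05); print(n,W[m].mean(0).round(4),m.sum())
# stand foot
f=(u>190)&(u<310)&(v>190)&(v<300)&(z>0.005)&(z<0.014); 
E
```

```text
fin 164 c [0.4957 0.3995 0.1157] mid [0.4953 0.3993] ext [0.0457 0.0118] dir -2.1808 z 0.1158
handle 251 c [0.6188 0.243  0.0509] mid [0.6194 0.2425] ext [0.0634 0.0143] dir -2.4773 z 0.0512
disc ((0.6199373602867126, 0.24223028123378754), 0.07304079085588455) [0.6181333  0.24260132] 0.01392999137191571
pan ((0.5272954702377319, 0.44609975814819336), (0.15845026075839996, 0.07212614268064499), 55.58905029296875) 0.11597110831975012
s0 [0.6054 0.349  0.0566] 73
s1 [0.3173 0.3005 0.0569] 82
```

```bash
python3 -m inch '[{"linear":[0.3,-0.35,0],"twist":0.12,"gripper":0.5},{"linear":[0.6,-0.7,0],"twist":0.24,"gripper":0.5},{"linear":[0.68,-1,0],"twist":0.36,"gripper":0.5},{"linear":[0.68,-1,0],"twist":0.48,"gripper":0.5},{"linear":[0.68,-1,0],"twist":0.6,"gripper":0.5},{"linear":[0.68,-1,0],"twist":0.62,"gripper":0.5}]'
python3 -m inch '[{"linear":[0.3,-0.35,0],"twist":0.12,"gripper":0.5},{"linear":[0.6,-0.7,-0.2],"twist":0.24,"gripper":0.5},{"linear":[0.68,-1,-0.5],"twist":0.36,"gripper":0.5},{"linear":[0.68,-1,-0.8],"twist":0.48,"gripper":0.5},{"linear":[0.68,-1,-0.8],"twist":0.6,"gripper":0.5},{"linear":[0.68,-1,-0.8],"twist":0.62,"gripper":0.5},{"linear":[0.68,-1,-0.8],"twist":0.62,"gripper":0.5}]'
```

```text
time: 0.6
tool_pos: [0.2491, 0.4184, 0.2272]
ee_rot: [-3.141, -0.0, -2.824]
wrist_force: [-0.1, -0.7, -0.5]
width: 0.0572
time: 1.18
tool_pos: [0.3161, 0.3182, 0.1456]
ee_rot: [3.14, -0.004, -2.178]
wrist_force: [-0.5, -0.2, 0.5]
width: 0.0473
```

```bash
python3 -m inch '[{"linear":[0.0,-0.18,0],"twist":0,"gripper":0.5},{"linear":[0,-0.18,-0.3],"twist":0,"gripper":0.5},{"linear":[0,-0.18,-0.6],"twist":0,"gripper":0.5},{"linear":[0,-0.18,-0.8],"twist":0,"gripper":0.5},{"linear":[0,-0.18,-1],"twist":0,"gripper":0.5},{"linear":[0,-0.18,-1],"twist":0,"gripper":0.5}]'
python3 -m inch '[{"linear":[0.0,0,-0.1],"twist":0,"gripper":0.5},{"linear":[0.0,0,-0.1],"twist":0,"gripper":0.1},{"linear":[0.0,0,-0.1],"twist":0,"gripper":0.1},{"linear":[0.0,0,-0.1],"twist":0,"gripper":0.1},{"linear":[0.0,0,-0.1],"twist":0,"gripper":0.1},{"linear":[0.0,0,-0.1],"twist":0,"gripper":0.1}]'
```

```text
time: 1.68
tool_pos: [0.3142, 0.2999, 0.0438]
ee_rot: [3.139, -0.007, -2.179]
wrist_force: [-1.0, -0.8, -0.0]
width: 0.0471
time: 2.18
tool_pos: [0.3175, 0.3021, 0.0387]
ee_rot: [-3.141, 0.002, -2.178]
wrist_force: [-1.0, -0.9, 2.3]
width: 0.0225
```

```bash
python3 -m inch '[{"linear":[0.0,0,0.3],"twist":0,"gripper":0.1},{"linear":[0.0,0,0.6],"twist":0,"gripper":0.1},{"linear":[0.0,0,1],"twist":0,"gripper":0.1},{"linear":[0.0,0,1],"twist":0,"gripper":0.1}]'
python3 -m inch '[{"linear":[0.2,-0.1,0.3],"twist":0,"gripper":0.1},{"linear":[0.5,-0.3,0.3],"twist":0,"gripper":0.1},{"linear":[0.8,-0.55,0.3],"twist":0,"gripper":0.1},{"linear":[1,-0.55,0.3],"twist":0,"gripper":0.1},{"linear":[1,-0.55,0.3],"twist":0,"gripper":0.1}]'
```

```text
time: 2.52
tool_pos: [0.3206, 0.3043, 0.1461]
ee_rot: [-3.137, 0.015, -2.178]
wrist_force: [0.6, 0.8, 0.6]
width: 0.0225
time: 2.93
tool_pos: [0.42, 0.2452, 0.1678]
ee_rot: [-3.14, 0.002, -2.182]
wrist_force: [-0.3, 0.1, 0.5]
width: 0.0223
```

```bash
python3 -m inch '[{"linear":[0.22,0,0],"twist":0,"gripper":0.1},{"linear":[0.22,0,-0.3],"twist":0,"gripper":0.1},{"linear":[0.22,0,-0.6],"twist":0,"gripper":0.1},{"linear":[0.22,0,-0.9],"twist":0,"gripper":0.1},{"linear":[0.22,0,-1],"twist":0,"gripper":0.1},{"linear":[0.22,0,-1],"twist":0,"gripper":0.1}]'
```

```text
time: 3.43
tool_pos: [0.4356, 0.2459, 0.0643]
ee_rot: [3.137, -0.006, -2.177]
wrist_force: [-0.0, -0.1, -0.3]
width: 0.0224
```

```bash
python3 -m inch '[{"linear":[0,0,-0.1],"twist":0,"gripper":0.1},{"linear":[0,0,-0.18],"twist":0,"gripper":0.1},{"linear":[0,0,-0.18],"twist":0,"gripper":0.1},{"linear":[0,0,-0.18],"twist":0,"gripper":0.45},{"linear":[0,0,-0.18],"twist":0,"gripper":0.45},{"linear":[0,0,-0.18],"twist":0,"gripper":0.45},{"linear":[0,0,0.2],"twist":0,"gripper":0.45},{"linear":[0,0,0.6],"twist":0,"gripper":0.45},{"linear":[0,0,1],"twist":0,"gripper":0.45},{"linear":[0,0,1],"twist":0,"gripper":0.45}]'
python3 - <<'E'
from h import *
snap('top','top1')
E
```

```text
time: 4.27
tool_pos: [0.4433, 0.2484, 0.1779]
ee_rot: [-3.132, 0.015, -2.178]
wrist_force: [0.5, -0.4, 1.7]
width: 0.0421
```

View pics/top1.png

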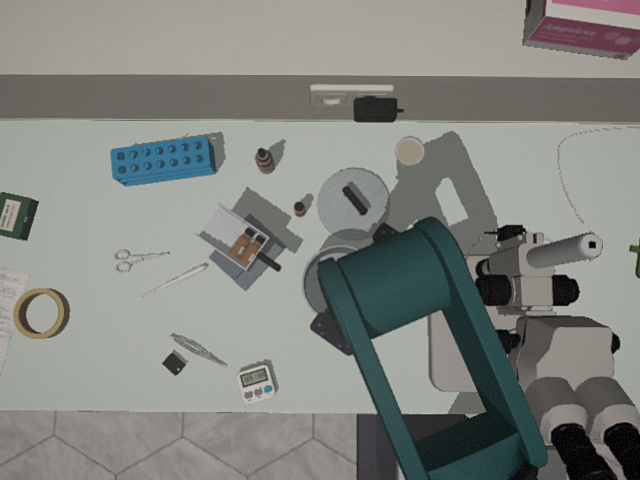

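```bash
python3 -m inch '[{"linear":[0.3,0.2,0],"twist":0,"gripper":0.45},{"linear":[0.6,0.4,0],"twist":0,"gripper":0.45},{"linear":[0.9,0.6,0],"twist":0,"gripper":0.45},{"linear":[1,0.8,0],"twist":0,"gripper":0.45},{"linear":[1,0.8,0],"twist":0,"gripper":0.45}]'
python3 -m inch '[{"linear":[0.3,0.1,0],"twist":0,"gripper":0.45},{"linear":[0.6,0.2,0],"twist":0,"gripper":0.45},{"linear":[0.63,0.22,-0.3],"twist":0,"gripper":0.45},{"linear":[0.63,0.22,-0.6],"twist":0,"gripper":0.45},{"linear":[0.63,0.22,-0.8],"twist":0,"gripper":0.45},{"linear":[0.63,0.22,-0.8],"twist":0,"gripper":0.45}]'
python3 - <<'E'
from h import *
snap('side','side2')
E
```

```text
time: 4.73
tool_pos: [0.5399, 0.3288, 0.1647]
ee_rot: [3.139, -0.001, -2.177]
wrist_force: [-1.2, -1.0, -0.3]
width: 0.0422
time: 5.23
tool_pos: [0.5977, 0.3462, 0.0794]
ee_rot: [3.135, -0.012, -2.178]
wrist_force: [-0.7, -0.1, -0.8]
width: 0.0423
```

View pics/side2.png

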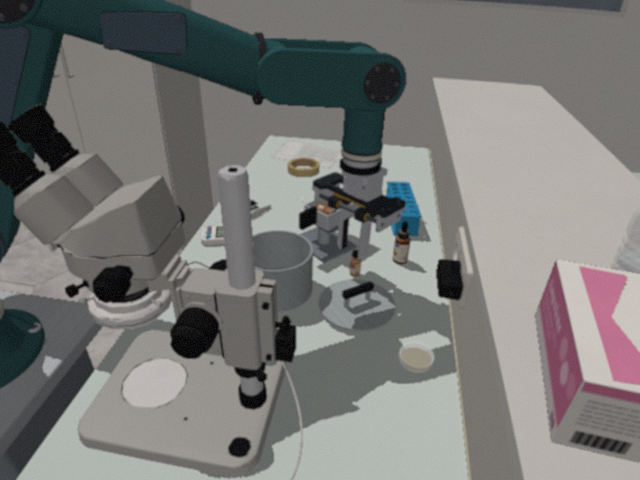

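```bash
python3 -m inch '[{"linear":[0.02,0,-0.1],"twist":0,"gripper":0.45},{"linear":[0.02,0,-0.3],"twist":0,"gripper":0.45},{"linear":[0.02,0,-0.36],"twist":0,"gripper":0.45},{"linear":[0.02,0,-0.36],"twist":0,"gripper":0.45},{"linear":[0.02,0,-0.36],"twist":0,"gripper":0.1},{"linear":[0.02,0,-0.36],"twist":0,"gripper":0.1},{"linear":[0.02,0,-0.36],"twist":0,"gripper":0.1},{"linear":[0.02,0,-0.36],"twist":0,"gripper":0.1},{"linear":[0.02,0,-0.36],"twist":0,"gripper":0.1}]'
```

```text
time: 6.03
tool_pos: [0.6045, 0.3489, 0.0532]
ee_rot: [-3.14, 0.002, -2.178]
wrist_force: [-0.9, 0.5, 3.0]
width: 0.0221
```

```bash
python3 -m inch '[{"linear":[0,0,0.3],"twist":0,"gripper":0.1},{"linear":[0,0,0.6],"twist":0,"gripper":0.1},{"linear":[0,0,1],"twist":0,"gripper":0.1},{"linear":[0,0,1],"twist":0,"gripper":0.1}]'
python3 -m inch '[{"linear":[-0.1,0,0.2],"twist":0,"gripper":0.1},{"linear":[-0.4,-0.3,0.25],"twist":0,"gripper":0.1},{"linear":[-0.7,-0.5,0.25],"twist":0,"gripper":0.1},{"linear":[-1,-0.5,0.25],"twist":0,"gripper":0.1},{"linear":[-1,-0.5,0.25],"twist":0,"gripper":0.1}]'
python3 -m inch '[{"linear":[-0.27,0,0],"twist":0,"gripper":0.1},{"linear":[-0.27,0,-0.3],"twist":0,"gripper":0.1},{"linear":[-0.27,0,-0.6],"twist":0,"gripper":0.1},{"linear":[-0.27,0,-0.9],"twist":0,"gripper":0.1},{"linear":[-0.27,0,-1],"twist":0,"gripper":0.1},{"linear":[-0.27,0,-1],"twist":0,"gripper":0.1}]'
```

```text
time: 6.37
tool_pos: [0.6074, 0.3503, 0.1623]
ee_rot: [-3.133, 0.014, -2.178]
wrist_force: [0.8, 0.1, 2.3]
width: 0.0222
time: 6.78
tool_pos: [0.499, 0.2977, 0.1764]
ee_rot: [3.139, -0.002, -2.177]
wrist_force: [-0.2, -0.2, -0.2]
width: 0.0222
time: 7.28
tool_pos: [0.4749, 0.2976, 0.0729]
ee_rot: [3.138, -0.006, -2.178]
wrist_force: [-0.2, 0.1, -0.3]
width: 0.0225
```

```bash
python3 -m inch '[{"linear":[0,0,-0.08],"twist":0,"gripper":0.1},{"linear":[0,0,-0.16],"twist":0,"gripper":0.1},{"linear":[0,0,-0.16],"twist":0,"gripper":0.1},{"linear":[0,0,-0.16],"twist":0,"gripper":0.45},{"linear":[0,0,-0.16],"twist":0,"gripper":0.45},{"linear":[0,0,-0.16],"twist":0,"gripper":0.45},{"linear":[0,0,0.2],"twist":0,"gripper":0.45},{"linear":[0,0,0.6],"twist":0,"gripper":0.45},{"linear":[0,0,1],"twist":0,"gripper":0.45},{"linear":[0,0,1],"twist":0,"gripper":0.45}]'
```

```text
time: 8.12
tool_pos: [0.481, 0.3006, 0.1876]
ee_rot: [-3.133, 0.016, -2.178]
wrist_force: [0.7, -0.0, 0.9]
width: 0.0425
```

```bash
python3 -m inch '[{"linear":[0.1,0.3,0],"twist":0,"gripper":0.45},{"linear":[0.2,0.6,0],"twist":0,"gripper":0.45},{"linear":[0.2,0.9,0],"twist":0,"gripper":0.45},{"linear":[0.2,0.9,0],"twist":0,"gripper":0.45},{"linear":[0.2,0.9,0],"twist":0,"gripper":0.45},{"linear":[0.2,0.9,0],"twist":0,"gripper":0.45}]'
```

```text
time: 8.62
tool_pos: [0.4967, 0.3881, 0.1766]
ee_rot: [-3.141, -0.0, -2.178]
wrist_force: [-0.6, -1.0, 0.2]
width: 0.0427
```

```bash
python3 -m inch '[{"linear":[0.03,0.18,0],"twist":0,"gripper":0.45},{"linear":[0.03,0.18,-0.3],"twist":0,"gripper":0.45},{"linear":[0.03,0.18,-0.6],"twist":0,"gripper":0.45},{"linear":[0.03,0.18,-0.76],"twist":0,"gripper":0.45},{"linear":[0.03,0.18,-0.76],"twist":0,"gripper":0.45},{"linear":[0.03,0.18,-0.76],"twist":0,"gripper":0.45},{"linear":[0.03,0.18,-0.76],"twist":0,"gripper":0.45}]'
python3 - <<'E'
from h import *
s=snap('side','side3'); cv2.imwrite('pics/side3c.png',cv2.resize(s['image'][140:300,200:440,::-1],(720,480)))
E
```

```text
time: 9.2
tool_pos: [0.5007, 0.4062, 0.1026]
ee_rot: [-3.14, 0.003, -2.179]
wrist_force: [0.5, -0.1, 0.9]
width: 0.0419
```

View pics/side3c.png

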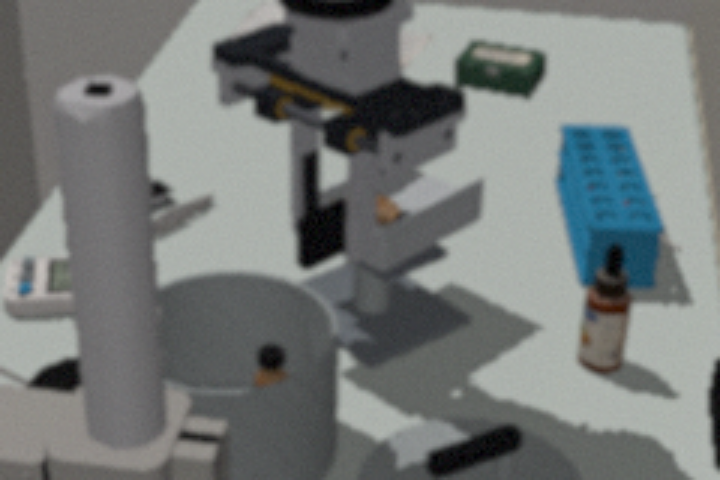

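```bash
python3 -m inch '[{"linear":[0,0,0],"twist":0,"gripper":0.2},{"linear":[0,0,0],"twist":0,"gripper":0},{"linear":[0,0,0],"twist":0,"gripper":0},{"linear":[0,0,0],"twist":0,"gripper":0},{"linear":[0,0,0],"twist":0,"gripper":0},{"linear":[0,0,0],"twist":0,"gripper":0}]'
python3 -m inch '[{"linear":[0,0,0.02],"twist":0,"gripper":0},{"linear":[0,0,0.04],"twist":0,"gripper":0},{"linear":[0,0,0.05],"twist":0,"gripper":0},{"linear":[0,0,0.05],"twist":0,"gripper":0},{"linear":[0,0,0.05],"twist":0,"gripper":0},{"linear":[0,0,0.05],"twist":0,"gripper":0}]'
cat >> h.py <<'E'
def tray(W,s,cx,cy,yaw):
    """report z of pan points in tray axes (wall tops)"""
    c,sn=np.cos(yaw),np.sin(yaw)
    d=W[...,:2]-[cx,cy]; lx=d@[c,sn]; ly=d@[-sn,c]
    return lx,ly
E
python3 - <<'E'
from h import *
s=snap('top','top4'); W=cloud(s)
cv2.imwrite('pics/top4c.png',cv2.resize(s['image'][150:330,150:390,::-1],(800,600)))
s=snap('side','side4'); cv2.imwrite('pics/side4c.png',cv2.resize(s['image'][140:300,200:440,::-1],(720,480)))
E
```

```text
time: 9.75
tool_pos: [0.4997, 0.4067, 0.1008]
ee_rot: [3.141, 0.0, -2.178]
wrist_force: [-0.1, 0.6, 0.4]
width: 0.0118
time: 10.25
tool_pos: [0.4996, 0.4063, 0.1051]
ee_rot: [3.141, -0.001, -2.178]
wrist_force: [0.4, 0.5, -2.9]
width: 0.0118
```

View pics/top4c.png

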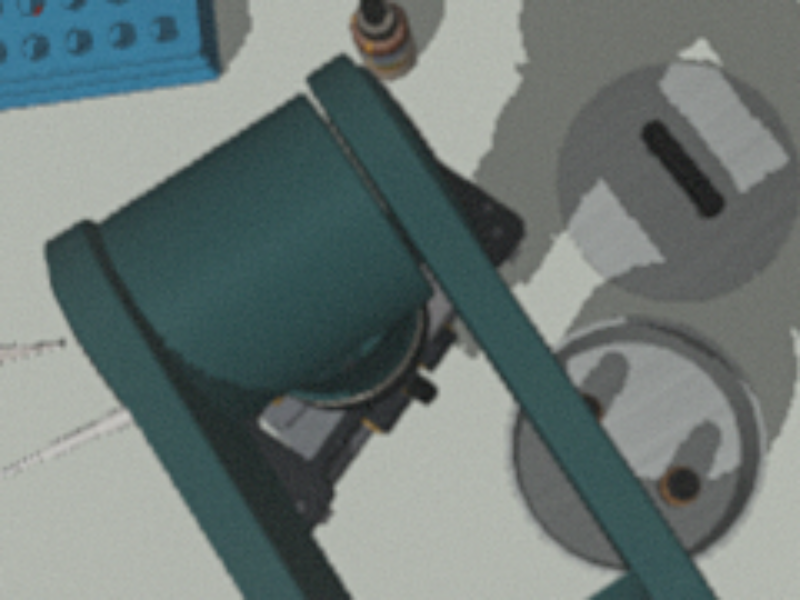

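View pics/side4c.png

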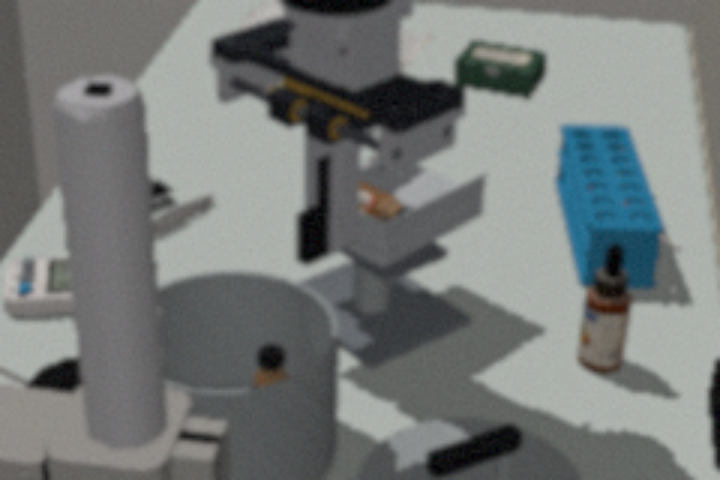

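```bash
cat >> h.py <<'E'
def wallfit(f,ox,oy,yaw,side=-0.0345,rng=(-0.035,0.068)):
    s=dict(np.load(f'pics/{f}.npz')); W=cloud(s)
    lx,ly=tray(W,s,ox,oy,yaw)
    out=[]
    for a in np.arange(rng[0],rng[1],0.008):
        m=(abs(lx-a)<0.004)&(abs(ly-side)<0.006)&(W[...,2]>0.05)&(W[...,2]<0.2)
        if m.sum()>3: out.append((a,np.percentile(W[m][:,2],98),m.sum()))
    o=np.array(out); print(o.round(4).tolist())
    p=np.polyfit(o[:,0],o[:,1],1); print('slope',p[0].round(4),'z0',p[1].round(4))
E
python3 - <<'E'
from h import *
for f in('side3','side4','side0'): wallfit(f,0.531,0.451,0.963)
E
```

```text
[[-0.035, 0.1057, 70.0], [-0.027, 0.1053, 44.0], [-0.019, 0.106, 52.0], [-0.011, 0.1053, 48.0], [-0.003, 0.1067, 43.0], [0.005, 0.1055, 37.0], [0.013, 0.1057, 45.0], [0.021, 0.1054, 40.0], [0.029, 0.1058, 33.0], [0.037, 0.1054, 32.0], [0.045, 0.1055, 35.0], [0.053, 0.1052, 28.0], [0.061, 0.1061, 36.0]]
slope -0.0013 z0 0.1057
[[-0.035, 0.11, 67.0], [-0.027, 0.1099, 58.0], [-0.019, 0.1098, 53.0], [-0.011, 0.1095, 46.0], [-0.003, 0.1092, 46.0], [0.005, 0.1107, 46.0], [0.013, 0.1102, 45.0], [0.021, 0.1103, 38.0], [0.029, 0.1107, 38.0], [0.037, 0.1096, 30.0], [0.045, 0.1097, 33.0], [0.053, 0.1109, 34.0], [0.061, 0.1102, 33.0]]
slope 0.0056 z0 0.11
[[-0.035, 0.1054, 67.0], [-0.027, 0.1062, 48.0], [-0.019, 0.1062, 51.0], [-0.011, 0.1061, 45.0], [-0.003, 0.1059, 42.0], [0.005, 0.1056, 45.0], [0.013, 0.1056, 37.0], [0.021, 0.1055, 37.0], [0.029, 0.1057, 36.0], [0.037, 0.106, 35.0], [0.045, 0.1059, 30.0], [0.053, 0.1051, 34.0], [0.061, 0.1071, 32.0]]
slope 0.0018 z0 0.1058
```

```bash
python3 -m inch '[{"linear":[0,0,0.05],"twist":0,"gripper":0},{"linear":[0,0,0.15],"twist":0,"gripper":0},{"linear":[0,0,0.27],"twist":0,"gripper":0},{"linear":[0,0,0.4],"twist":0,"gripper":0},{"linear":[0,0,0.53],"twist":0,"gripper":0},{"linear":[0,0,0.65],"twist":0,"gripper":0},{"linear":[0,0,0.75],"twist":0,"gripper":0},{"linear":[0,0,0.82],"twist":0,"gripper":0},{"linear":[0,0,0.85],"twist":0,"gripper":0},{"linear":[0,0,0.85],"twist":0,"gripper":0}]'
python3 -m inch '[{"linear":[0,0,0],"twist":-0.03,"gripper":0},{"linear":[0,0,0],"twist":-0.07,"gripper":0},{"linear":[0,0,0],"twist":-0.13,"gripper":0},{"linear":[0,0,0],"twist":-0.2,"gripper":0},{"linear":[0,0,0],"twist":-0.28,"gripper":0},{"linear":[0,0,0],"twist":-0.36,"gripper":0},{"linear":[0,0,0],"twist":-0.43,"gripper":0},{"linear":[0,0,0],"twist":-0.49,"gripper":0},{"linear":[0,0,0],"twist":-0.53,"gripper":0},{"linear":[0,0,0],"twist":-0.55,"gripper":0}]'
python3 - <<'E'
from h import *
s=snap('side','side5'); cv2.imwrite('pics/side5c.png',cv2.resize(s['image'][100:300,160:460,::-1],(720,480)))
E
```

```text
time: 11.18
tool_pos: [0.5001, 0.4067, 0.1917]
ee_rot: [-3.141, 0.002, -2.178]
wrist_force: [0.1, -0.1, -1.7]
width: 0.0118
time: 12.02
tool_pos: [0.4993, 0.4062, 0.1891]
ee_rot: [-3.141, -0.003, -2.755]
wrist_force: [0.0, 0.1, -2.5]
width: 0.0118
```

View pics/side5c.png

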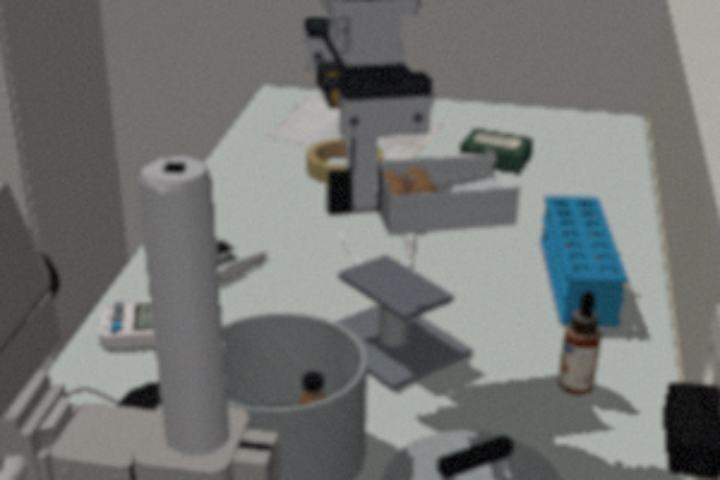

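```bash
python3 - <<'E'
from h import *
s=dict(np.load('pics/side5.npz')); W=cloud(s); z=W[...,2]
m=(abs(W[...,0]-.53)<.09)&(abs(W[...,1]-.45)<.09)&(z>.064)&(z<.076)
p=W[m][:,:2].astype(np.float32); print(cv2.minAreaRect(p),p.mean(0),len(p),np.median(z[m]))
m2=m&(abs(z-np.median(z[m]))<.003); p=W[m2][:,:2].astype(np.float32); print(cv2.minAreaRect(p),p.mean(0))
# front-edge foot
E
```

```text
((0.522392749786377, 0.4529798626899719), (0.0627216324210167, 0.1045590341091156), 48.12672805786133) [0.52404094 0.447335  ] 691 0.06977778802023064
((0.522119402885437, 0.45280855894088745), (0.062449030578136444, 0.10299598425626755), 46.31258773803711) [0.52365017 0.44938654]
```

```bash
python3 -m inch '[{"linear":[-0.02,0,0],"twist":-0.05,"gripper":0},{"linear":[-0.06,-0.02,0],"twist":-0.11,"gripper":0},{"linear":[-0.1,-0.05,0],"twist":-0.19,"gripper":0},{"linear":[-0.15,-0.05,0],"twist":-0.28,"gripper":0},{"linear":[-0.2,-0.05,0],"twist":-0.38,"gripper":0},{"linear":[-0.25,-0.05,0],"twist":-0.48,"gripper":0},{"linear":[-0.3,-0.05,0],"twist":-0.58,"gripper":0},{"linear":[-0.35,-0.05,0],"twist":-0.68,"gripper":0},{"linear":[-0.39,-0.05,0],"twist":-0.77,"gripper":0},{"linear":[-0.41,-0.05,0],"twist":-0.85,"gripper":0}]'
python3 -m inch '[{"linear":[0,0,0],"twist":-0.09,"gripper":0},{"linear":[0,0,0],"twist":-0.18,"gripper":0},{"linear":[0,0,0],"twist":-0.27,"gripper":0},{"linear":[0,0,0],"twist":-0.36,"gripper":0},{"linear":[0,0,0],"twist":-0.46,"gripper":0},{"linear":[0,0,0],"twist":-0.56,"gripper":0},{"linear":[0,0,0],"twist":-0.66,"gripper":0},{"linear":[0,0,0],"twist":-0.76,"gripper":0},{"linear":[0,0,0],"twist":-0.84,"gripper":0},{"linear":[0,0,0],"twist":-0.9,"gripper":0}]'

```

```text
time: 12.9
tool_pos: [0.458, 0.4015, 0.19]
ee_rot: [-3.141, -0.001, 2.636]
wrist_force: [0.7, 0.0, -2.9]
width: 0.0118
time: 13.73
tool_pos: [0.4586, 0.4015, 0.19]
ee_rot: [-3.141, -0.0, 1.694]
wrist_force: [0.2, -0.3, -1.9]
width: 0.0117
```

```bash
python3 -m inch '[{"linear":[0,-0.02,-0.05],"twist":-0.04,"gripper":0},{"linear":[0,-0.06,-0.1],"twist":-0.08,"gripper":0},{"linear":[0,-0.09,-0.15],"twist":-0.117,"gripper":0},{"linear":[0,-0.09,-0.2],"twist":-0.117,"gripper":0},{"linear":[0,-0.09,-0.2],"twist":-0.117,"gripper":0},{"linear":[0,-0.09,-0.2],"twist":-0.117,"gripper":0}]'
python3 - <<'E'
from h import *
s=snap('side','side6'); cv2.imwrite('pics/side6c.png',cv2.resize(s['image'][100:300,160:460,::-1],(720,480)))
o=robot.get_obs()['tool_pos']
for sd in(-.0345,.0345): wallfit('side6',o[0],o[1]-.055,-np.pi/2,sd)
s=snap('top','top6')
E
```

```text
time: 14.23
tool_pos: [0.4585, 0.3925, 0.1699]
ee_rot: [-3.141, 0.0, 1.575]
wrist_force: [-0.8, -0.6, -2.4]
width: 0.0114
[[-0.035, 0.1763, 19.0], [-0.027, 0.1752, 17.0], [-0.019, 0.1752, 4.0], [-0.011, 0.1755, 12.0], [-0.003, 0.1746, 19.0], [0.005, 0.1739, 118.0], [0.013, 0.1746, 53.0], [0.021, 0.1763, 18.0], [0.029, 0.1749, 18.0], [0.037, 0.1758, 19.0], [0.045, 0.1756, 19.0], [0.053, 0.1752, 19.0], [0.061, 0.1744, 24.0]]
slope -0.0039 z0 0.1753
[[-0.035, 0.1758, 15.0], [-0.027, 0.1756, 9.0], [-0.019, 0.1753, 19.0], [-0.011, 0.1751, 17.0], [-0.003, 0.1753, 8.0], [0.005, 0.1754, 51.0], [0.013, 0.1748, 87.0], [0.021, 0.1748, 19.0], [0.029, 0.1758, 17.0], [0.037, 0.1758, 12.0], [0.045, 0.1749, 17.0], [0.053, 0.1753, 18.0], [0.061, 0.175, 25.0]]
slope -0.0035 z0 0.1753
```

View pics/side6c.png

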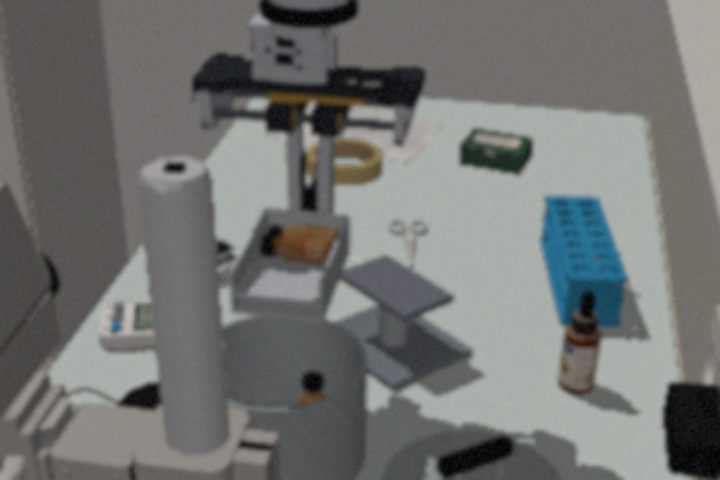

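View pics/top6.png

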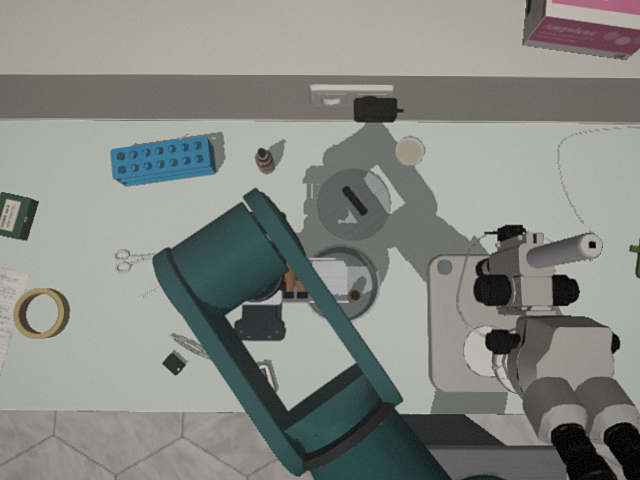

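```bash
cat > chk.py <<'E'
from h import *
import sys
n=sys.argv[1]
s=snap('side',n); o=robot.get_obs(); print(o['time'],o['tool_pos'].round(4),o['width'],o['wrist_force'].round(1),o['wrist_torque'].round(3))
W=cloud(s); 
lx,ly=tray(W,s,o['tool_pos'][0],o['tool_pos'][1]-.055,-np.pi/2)
m=(abs(ly)<.037)&(lx>.0)&(lx<.07)&(W[...,2]>.08)&(W[...,2]<.2)
for sd in(-1,1):
    out=[]
    for a in np.arange(-.035,.068,.012):
        k=(abs(lx-a)<.006)&(abs(ly-sd*.0345)<.005)&(W[...,2]>.05)&(W[...,2]<.2)
        if k.sum()>3: out.append((a,np.percentile(W[k][:,2],97)))
    o_=np.array(out); print(np.polyfit(*o_.T,1).round(4) if len(o_)>2 else None, len(o_))
cv2.imwrite(f'pics/{n}c.png',cv2.resize(s['image'][100:300,160:460,::-1],(720,480)))
E
python3 -m inch '[{"linear":[0,0,0],"twist":0,"gripper":0.1},{"linear":[0,0,0],"twist":0,"gripper":0.1}]'; python3 chk.py g1
python3 -m inch '[{"linear":[0,0,0],"twist":0,"gripper":0.115},{"linear":[0,0,0],"twist":0,"gripper":0.115}]'; python3 chk.py g2
```

```text
time: 14.5
tool_pos: [0.4589, 0.3927, 0.1709]
ee_rot: [3.141, -0.001, 1.575]
wrist_force: [-0.4, 1.1, -3.5]
width: 0.0117
14.55 [0.4589 0.3927 0.1709] 0.012300619320206254 [ 0.2 -0.2 -3.3] [0.1   0.012 0.011]
[0.0016 0.1761] 9
[-0.0077  0.1762] 9
time: 14.72
tool_pos: [0.4588, 0.3925, 0.1706]
ee_rot: [3.141, -0.0, 1.574]
wrist_force: [-0.7, -0.7, -3.1]
width: 0.0119
14.7667 [0.4588 0.3925 0.1706] 0.011944352179496994 [-0.6 -0.1 -1.9] [0.036 0.057 0.02 ]
[0.0006 0.1761] 9
[0.0068 0.1757] 9
```

```bash

python3 -m inch '[{"linear":[0,0,0],"twist":0,"gripper":0.122},{"linear":[0,0,0],"twist":0,"gripper":0.122}]'; python3 chk.py g3
python3 -m inch '[{"linear":[0,0,0],"twist":0,"gripper":0.125},{"linear":[0,0,0],"twist":0,"gripper":0.125}]'; python3 chk.py g4
```

```text
time: 14.93
tool_pos: [0.4587, 0.3925, 0.1705]
ee_rot: [3.142, -0.0, 1.574]
wrist_force: [-0.8, 0.2, -2.4]
width: 0.012
14.9833 [0.4587 0.3925 0.1705] 0.011708680152830428 [-0.1  0.4 -3.6] [0.051 0.052 0.002]
[-0.01    0.1759] 9
[-0.0015  0.1758] 9
time: 15.15
tool_pos: [0.4587, 0.3925, 0.1705]
ee_rot: [3.141, 0.0, 1.574]
wrist_force: [0.4, 0.2, -2.6]
width: 0.0118
15.2 [0.4587 0.3925 0.1705] 0.012079179833385106 [-0.3 -0.5 -2.3] [0.03  0.032 0.062]
[-0.0351  0.1742] 9
[-0.0276  0.174 ] 9
```

```bash

python3 -m inch '[{"linear":[0,0,0],"twist":0,"gripper":0.125},{"linear":[0,0,0],"twist":0,"gripper":0.125}]'; python3 chk.py g5
python3 -m inch '[{"linear":[0,0,0],"twist":0,"gripper":0.125},{"linear":[0,0,0],"twist":0,"gripper":0.125}]'; python3 chk.py g6
```

```text
time: 15.37
tool_pos: [0.4587, 0.3925, 0.1705]
ee_rot: [3.141, 0.0, 1.574]
wrist_force: [0.7, -0.2, -2.4]
width: 0.0121
15.4167 [0.4587 0.3925 0.1705] 0.012229806772634924 [-0.1  0.4 -3. ] [ 0.067  0.076 -0.031]
[-0.1236  0.1697] 9
[-0.1124  0.1691] 9
time: 15.58
tool_pos: [0.4587, 0.3925, 0.1705]
ee_rot: [3.142, 0.0, 1.574]
wrist_force: [-0.4, -0.0, -2.5]
width: 0.0118
15.6333 [0.4587 0.3925 0.1705] 0.01219930391137995 [-0.8 -0.5 -2.6] [ 0.059  0.055 -0.009]
[-0.1419  0.1678] 9
[-0.1327  0.1676] 9
```

```bash

python3 -m inch '[{"linear":[0,0,0],"twist":0,"gripper":0.126},{"linear":[0,0,0],"twist":0,"gripper":0.126},{"linear":[0,0,0],"twist":0,"gripper":0.126}]'; python3 chk.py g7
```

```text
time: 15.88
tool_pos: [0.4587, 0.3923, 0.1706]
ee_rot: [-3.142, 0.0, 1.574]
wrist_force: [-0.3, -0.8, -1.3]
width: 0.0118
15.9333 [0.4587 0.3923 0.1706] 0.012028104202252164 [ 0.3 -0.6 -1.8] [-0.125  0.162 -0.054]
[-0.5644  0.1442] 9
[-0.5798  0.1452] 9
```

View pics/g7c.png

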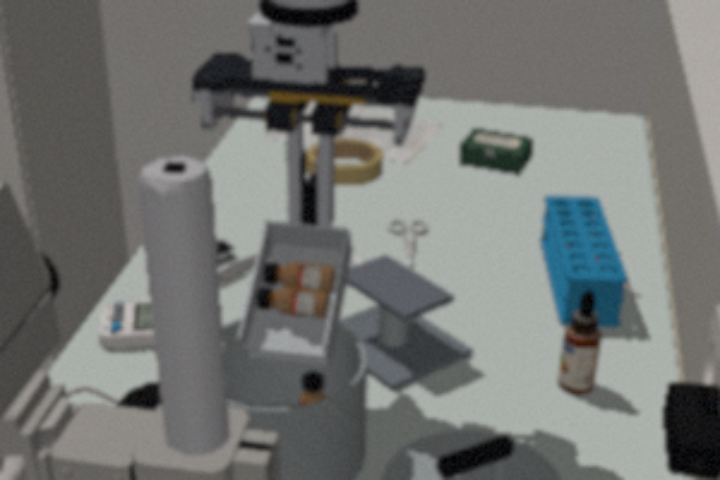

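```bash

python3 -m inch '[{"linear":[0,0,0],"twist":0,"gripper":0.0},{"linear":[0,0,0],"twist":0,"gripper":0},{"linear":[0,0,0],"twist":0,"gripper":0},{"linear":[0,0,0],"twist":0,"gripper":0},{"linear":[0,0,0],"twist":0,"gripper":0},{"linear":[0,0,0],"twist":0,"gripper":0}]'; python3 chk.py g8
```

```text
time: 16.43
tool_pos: [0.4587, 0.3924, 0.1706]
ee_rot: [3.142, 0.0, 1.574]
wrist_force: [-0.4, -0.6, -0.6]
width: 0.0116
16.4833 [0.4587 0.3924 0.1706] 0.01170483207163706 [ 0.3 -1.6 -1.2] [-0.321  0.189 -0.062]
[-0.5584  0.1445] 9
[-0.5714  0.145 ] 9
```

View pics/g8c.png

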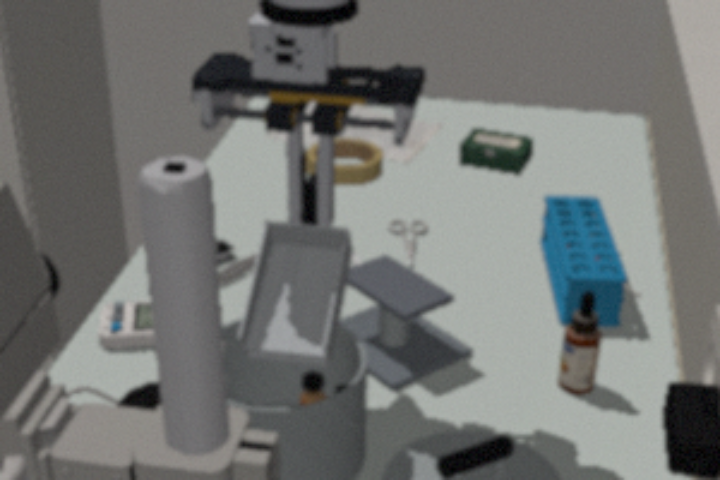

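```bash
python3 -m inch '[{"linear":[0,0,0.1],"twist":0,"gripper":0},{"linear":[0,0,0.25],"twist":0,"gripper":0},{"linear":[0,0,0.4],"twist":0,"gripper":0},{"linear":[0,0,0.55],"twist":0,"gripper":0},{"linear":[0,0,0.65],"twist":0,"gripper":0},{"linear":[0,0,0.7],"twist":0,"gripper":0},{"linear":[0,0,0.7],"twist":0,"gripper":0}]'
python3 - <<'E'
from h import *
from scipy.optimize import minimize
s=snap('side','side9');snap('top','top9')
cv2.imwrite('pics/side9c.png',cv2.resize(s['image'][100:300,160:460,::-1],(720,480)))
for f in('side5','side6','g8','side9'):
    W=cloud(dict(np.load(f'pics/{f}.npz'))); z=W[...,2]
    out=[]
    for zc,(a,b) in ((.07,(.06,.1)),(.008,(.1,.12))):
        m=(abs(W[...,0]-.524)<.085)&(abs(W[...,1]-.45)<.085)&(abs(z-zc)<(.004 if zc>.05 else .003))
        p=W[m][:,:2]
        if zc<.05: print(f,'foot',cv2.minAreaRect(p.astype(np.float32)),len(p)); continue
        # fit: penalise points outside a rect (min. via soft hinge), centre by symmetric trimmed extents
        best=None
        for yaw in np.arange(.7,1.05,.01):
            c,sn=np.cos(yaw),np.sin(yaw); q=p@np.array([[c,-sn],[sn,c]])
            lo,hi=np.percentile(q,1,axis=0),np.percentile(q,99,axis=0); A=np.prod(hi-lo)
            if best is None or A<best[0]: best=(A,yaw,(lo+hi)/2@np.array([[c,sn],[-sn,c]]),hi-lo)
        print(f,'plate',best,len(p))
E
```

```text
time: 17.07
tool_pos: [0.4593, 0.393, 0.2425]
ee_rot: [3.139, -0.002, 1.574]
wrist_force: [0.8, 0.1, -2.1]
width: 0.0117
side5 plate (np.float64(0.005869823355316354), np.float64(0.8300000000000001), array([0.52291439, 0.45231966]), array([0.05969754, 0.09832604])) 646
side5 foot ((0.523510754108429, 0.45268869400024414), (0.10166201740503311, 0.12231956422328949), 47.315956115722656) 862
side6 plate (np.float64(0.005866802411112289), np.float64(0.8500000000000001), array([0.522882 , 0.4518184]), array([0.05966148, 0.09833484])) 649
side6 foot ((0.5216058492660522, 0.4528834819793701), (0.10198978334665298, 0.12233196943998337), 48.47697067260742) 860
g8 plate (np.float64(0.005734988244726062), np.float64(0.8500000000000001), array([0.52324348, 0.45121287]), array([0.05872633, 0.09765616])) 632
g8 foot ((0.523321807384491, 0.45426392555236816), (0.10215530544519424, 0.12370124459266663), 47.04267501831055) 856
side9 plate (np.float64(0.005803685607021701), np.float64(0.8500000000000001), array([0.52290979, 0.45164695]), array([0.05932718, 0.09782508])) 642
side9 foot ((0.5233718752861023, 0.4530498683452606), (0.10194496065378189, 0.12192917615175247), 47.810707092285156) 857
```

View pics/top9.png

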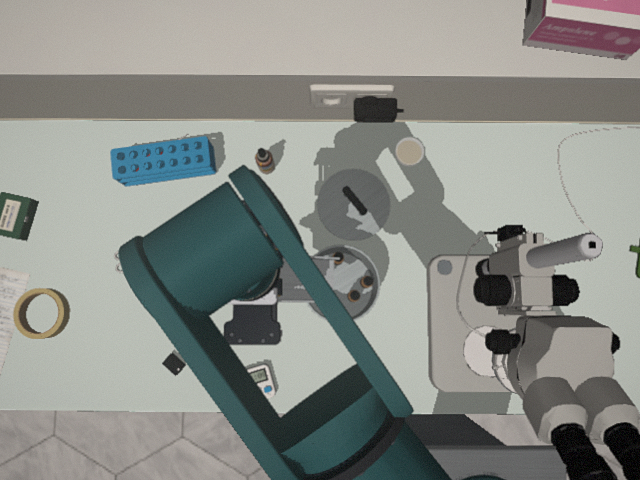

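View pics/side9c.png

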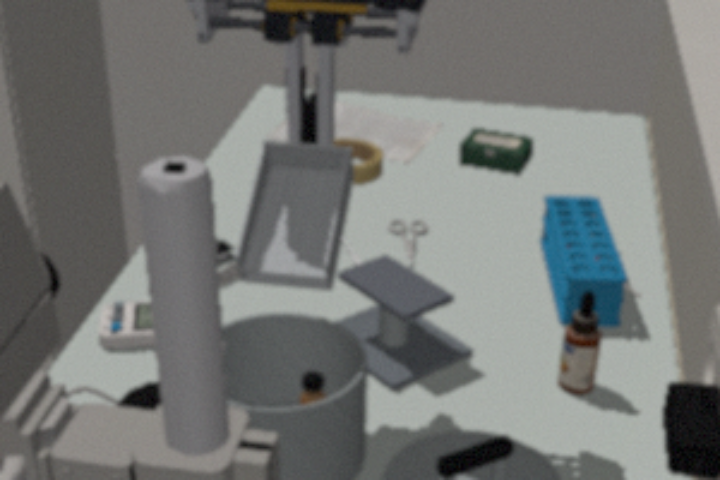

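```bash
python3 -m inch '[{"linear":[0.02,0.02,0],"twist":0.05,"gripper":0},{"linear":[0.05,0.05,0],"twist":0.12,"gripper":0},{"linear":[0.1,0.1,0],"twist":0.21,"gripper":0},{"linear":[0.15,0.15,0],"twist":0.31,"gripper":0},{"linear":[0.2,0.18,0],"twist":0.42,"gripper":0},{"linear":[0.25,0.18,0],"twist":0.53,"gripper":0},{"linear":[0.27,0.18,0],"twist":0.64,"gripper":0},{"linear":[0.27,0.18,0],"twist":0.75,"gripper":0},{"linear":[0.27,0.18,0],"twist":0.86,"gripper":0},{"linear":[0.27,0.18,0],"twist":0.95,"gripper":0}]'
python3 -m inch '[{"linear":[0,0,0],"twist":0.1,"gripper":0},{"linear":[0,0,0],"twist":0.2,"gripper":0},{"linear":[0,0,0],"twist":0.3,"gripper":0},{"linear":[0,0,0],"twist":0.4,"gripper":0},{"linear":[0,0,0],"twist":0.5,"gripper":0},{"linear":[0,0,0],"twist":0.6,"gripper":0},{"linear":[0,0,0],"twist":0.7,"gripper":0},{"linear":[0,0,0],"twist":0.8,"gripper":0},{"linear":[0,0,0],"twist":0.88,"gripper":0},{"linear":[0,0,0],"twist":0.95,"gripper":0}]'
python3 -m inch '[{"linear":[0,0,0],"twist":0.1,"gripper":0},{"linear":[0,0,0],"twist":0.2,"gripper":0},{"linear":[0,0,0],"twist":0.3,"gripper":0},{"linear":[0,0,0],"twist":0.37,"gripper":0},{"linear":[0,0,0],"twist":0.4,"gripper":0},{"linear":[0,0,0],"twist":0.4,"gripper":0},{"linear":[0,0,0],"twist":0.4,"gripper":0}]'
```

```text
time: 18.0
tool_pos: [0.4853, 0.4101, 0.2385]
ee_rot: [-3.139, -0.001, 2.574]
wrist_force: [0.3, -0.5, -2.1]
width: 0.0119
time: 18.83
tool_pos: [0.4851, 0.4101, 0.2385]
ee_rot: [-3.141, -0.004, -2.715]
wrist_force: [-0.1, -0.3, -2.7]
width: 0.0118
time: 19.42
tool_pos: [0.4853, 0.4101, 0.239]
ee_rot: [3.141, -0.003, -2.301]
wrist_force: [0.8, 0.1, -2.0]
width: 0.0117
```

```bash
python3 -m inch '[{"linear":[0.01,0.01,-0.2],"twist":0,"gripper":0},{"linear":[0.01,0.01,-0.45],"twist":0,"gripper":0},{"linear":[0.01,0.01,-0.65],"twist":0,"gripper":0},{"linear":[0.01,0.01,-0.75],"twist":0,"gripper":0},{"linear":[0.01,0.01,-0.8],"twist":0,"gripper":0},{"linear":[0.01,0.01,-0.8],"twist":0,"gripper":0}]'
python3 -m inch '[{"linear":[0,0,-0.04],"twist":0,"gripper":0.1},{"linear":[0,0,-0.08],"twist":0,"gripper":0.1},{"linear":[0,0,-0.12],"twist":0,"gripper":0.1},{"linear":[0,0,-0.16],"twist":0,"gripper":0.1}]'
python3 -m inch '[{"linear":[0,0,-0.04],"twist":0,"gripper":0.1},{"linear":[0,0,-0.08],"twist":0,"gripper":0.1},{"linear":[0,0,-0.12],"twist":0,"gripper":0.1},{"linear":[0,0,-0.16],"twist":0,"gripper":0.1}]'
python3 - <<'E'
from h import *
s=snap('side','side10')
cv2.imwrite('pics/side10c.png',cv2.resize(s['image'][100:300,160:460,::-1],(720,480)))
E
```

```text
time: 19.92
tool_pos: [0.4864, 0.4112, 0.1595]
ee_rot: [3.141, -0.002, -2.301]
wrist_force: [0.3, 0.7, -1.1]
width: 0.0117
time: 20.25
tool_pos: [0.4883, 0.4127, 0.1476]
ee_rot: [-3.14, 0.007, -2.3]
wrist_force: [0.7, -1.0, 4.1]
width: 0.0114
time: 20.58
tool_pos: [0.4869, 0.4114, 0.129]
ee_rot: [-3.141, 0.001, -2.301]
wrist_force: [-1.6, -1.1, 4.8]
width: 0.012
```

View pics/side10c.png

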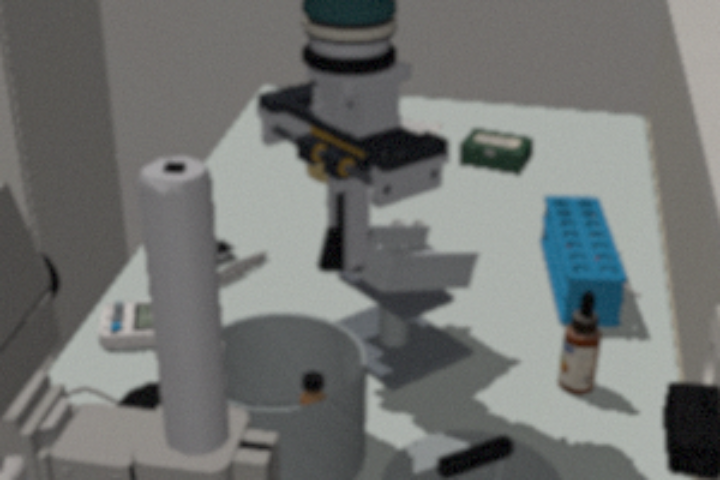

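Working as planned: the tray is levelling on the plate's front edge. Continue down to about 0.102.

```bash
python3 -m inch '[{"linear":[0,0,-0.04],"twist":0,"gripper":0.1},{"linear":[0,0,-0.08],"twist":0,"gripper":0.1},{"linear":[0,0,-0.12],"twist":0,"gripper":0.1},{"linear":[0,0,-0.16],"twist":0,"gripper":0.1},{"linear":[0,0,-0.2],"twist":0,"gripper":0.1},{"linear":[0,0,-0.22],"twist":0,"gripper":0.1},{"linear":[0,0,-0.22],"twist":0,"gripper":0.1}]'
python3 - <<'E'
from h import *
snap('side','side11'); wallfit('side11',.523,.452,.84)
E
```

```text
time: 21.22
tool_pos: [0.486, 0.4105, 0.1059]
ee_rot: [3.141, -0.003, -2.301]
wrist_force: [-1.4, -2.3, 4.3]
width: 0.0119
[[-0.035, 0.1108, 65.0], [-0.027, 0.1091, 59.0], [-0.019, 0.1098, 52.0], [-0.011, 0.1079, 51.0], [-0.003, 0.1075, 49.0], [0.005, 0.108, 48.0], [0.013, 0.1066, 47.0], [0.021, 0.1068, 41.0], [0.029, 0.1053, 46.0], [0.037, 0.1052, 35.0], [0.045, 0.1041, 44.0], [0.053, 0.105, 38.0], [0.061, 0.1035, 37.0]]
slope -0.0692 z0 0.1078
```

```bash
python3 -m inch '[{"linear":[0,0,-0.03],"twist":0,"gripper":0.1},{"linear":[0,0,-0.05],"twist":0,"gripper":0.1},{"linear":[0,0,-0.05],"twist":0,"gripper":0.1}]'
python3 - <<'E'
from h import *
snap('side','side12'); wallfit('side12',.523,.452,.84)
E
```

```text
time: 21.52
tool_pos: [0.4862, 0.4108, 0.1012]
ee_rot: [3.142, -0.002, -2.301]
wrist_force: [-1.1, -3.1, 4.8]
width: 0.012
[[-0.035, 0.1071, 53.0], [-0.027, 0.1073, 54.0], [-0.019, 0.1071, 53.0], [-0.011, 0.1073, 46.0], [-0.003, 0.106, 48.0], [0.005, 0.1066, 42.0], [0.013, 0.106, 49.0], [0.021, 0.1067, 44.0], [0.029, 0.1071, 41.0], [0.037, 0.1059, 40.0], [0.045, 0.105, 40.0], [0.053, 0.1059, 36.0], [0.061, 0.1051, 40.0]]
slope -0.0201 z0 0.1066
```

Nearly flat; release gently and check the settled pose.

```bash
python3 -m inch '[{"linear":[0,0,0],"twist":0,"gripper":0.12},{"linear":[0,0,0],"twist":0,"gripper":0.13},{"linear":[0,0,0],"twist":0,"gripper":0.16},{"linear":[0,0,0],"twist":0,"gripper":0.2},{"linear":[0,0,0],"twist":0,"gripper":0.3},{"linear":[0,0,0],"twist":0,"gripper":0.4},{"linear":[0,0,0],"twist":0,"gripper":0.45},{"linear":[0,0,0],"twist":0,"gripper":0.45}]'
python3 -m inch '[{"linear":[0,0,0.2],"twist":0,"gripper":0.45},{"linear":[0,0,0.5],"twist":0,"gripper":0.45},{"linear":[0,0,0.9],"twist":0,"gripper":0.45},{"linear":[0,0,1],"twist":0,"gripper":0.45}]'
python3 -m inch '[{"linear":[0,0,0.2],"twist":0,"gripper":0.5},{"linear":[0,-0.3,0.2],"twist":0,"gripper":0.5},{"linear":[0,-0.6,0.2],"twist":0,"gripper":0.5},{"linear":[0,-1,0.2],"twist":0,"gripper":0.5},{"linear":[0,-1,0.2],"twist":0,"gripper":0.5}]'
python3 - <<'E'
from h import *
s=snap('side','side13'); wallfit('side13',.523,.452,.84); W=cloud(s); z=W[...,2]
snap('top','top13')
m=(abs(W[...,0]-.51)<.12)&(abs(W[...,1]-.44)<.12)&(z>.08)&(z<.125)
print(cv2.minAreaRect(W[m][:,:2].astype(np.float32)))
cv2.imwrite('pics/side13c.png',cv2.resize(s['image'][100:300,160:460,::-1],(720,480)))
E
```

```text
time: 22.23
tool_pos: [0.4867, 0.4115, 0.1014]
ee_rot: [3.141, -0.0, -2.3]
wrist_force: [0.4, -0.4, -0.4]
width: 0.041
time: 22.57
tool_pos: [0.4887, 0.4129, 0.209]
ee_rot: [-3.139, 0.011, -2.3]
wrist_force: [-0.2, 0.5, 1.6]
width: 0.0424
time: 22.98
tool_pos: [0.4869, 0.3062, 0.2215]
ee_rot: [-3.139, -0.003, -2.305]
wrist_force: [1.2, 0.8, 0.1]
width: 0.0471
[[-0.035, 0.106, 53.0], [-0.027, 0.105, 53.0], [-0.019, 0.1054, 46.0], [-0.011, 0.1042, 47.0], [-0.003, 0.106, 52.0], [0.005, 0.1057, 45.0], [0.013, 0.1064, 39.0], [0.021, 0.1053, 52.0], [0.029, 0.105, 37.0], [0.037, 0.1061, 43.0], [0.045, 0.1061, 38.0], [0.053, 0.1059, 39.0], [0.061, 0.1065, 36.0]]
slope 0.0094 z0 0.1056
((0.5036887526512146, 0.41096195578575134), (0.2525976300239563, 0.09214029461145401), 59.65454864501953)
```

View pics/side13c.png

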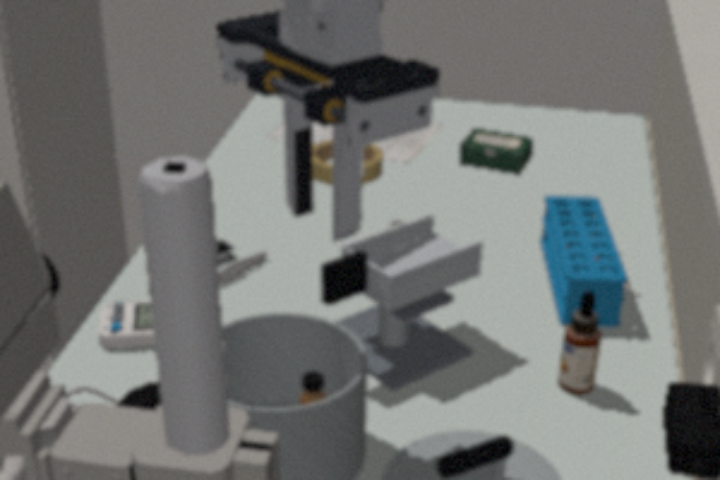

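View pics/top13.png

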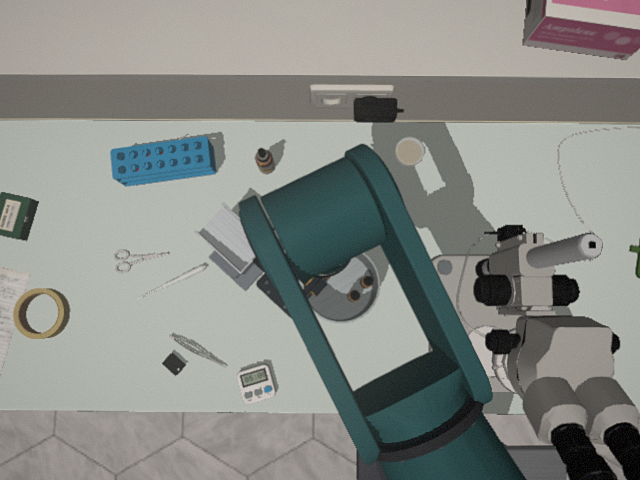

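```bash
cat > lid.py <<'E'
from h import *
import sys
f=sys.argv[1]
if len(sys.argv)>2: snap('side',f)
s=dict(np.load(f'pics/{f}.npz')); W=cloud(s); z=W[...,2]; g=s['image'].max(2)
cx,cy=.6195,.2425
d=np.hypot(W[...,0]-cx,W[...,1]-cy)
m=(d<.13)&(z>.010)&(z<.018); p=W[m][:,:2].astype(np.float32); print('disc',cv2.minEnclosingCircle(p),len(p))
h=(d<.1)&(z>.03)&(z<.056)&(g<75); p=W[h]; c,sz,a=cv2.minAreaRect(p[:,:2].astype(np.float32)); print('handle',c,sz,a,p[:,2].max(),len(p))
t=h&(z>.0475); p=W[t]; c,sz,a=cv2.minAreaRect(p[:,:2].astype(np.float32)); print('handle top',c,sz,a,len(p))
E
python3 lid.py side13; python3 lid.py side0
```

```text
disc ((0.6083024740219116, 0.20209670066833496), 0.11610060930252075) 2805
handle (0.5830140709877014, 0.2410700023174286) (0.04568830505013466, 0.1260485053062439) 88.56474304199219 0.05576152403502211 338
handle top (0.5830615162849426, 0.2410890758037567) (0.04439600929617882, 0.12597085535526276) 89.19792175292969 183
disc ((0.6146348714828491, 0.22616046667099), 0.12261098623275757) 2837
handle (0.5860906839370728, 0.2653663158416748) (0.13156922161579132, 0.09332799166440964) 39.72445297241211 0.05598683768783833 351
handle top (0.587529718875885, 0.266235888004303) (0.12871889770030975, 0.09318175166845322) 40.02959060668945 194
```

```bash
python3 - <<'E'
from h import *
for f in('side0','top0','side13','side9','top9'):
    s=dict(np.load(f'pics/{f}.npz')); W=cloud(s); z=W[...,2]; g=s['image'].max(2)
    d=np.hypot(W[...,0]-.6195,W[...,1]-.2425)
    h=((d<.06)&(z>.042)&(z<.056)&(g<90)).astype(np.uint8)
    n,l,st,_=cv2.connectedComponentsWithStats(h); k=1+st[1:,4].argmax(); p=W[l==k]
    c=cv2.minAreaRect(p[:,:2].astype(np.float32)); print(f,c,p.mean(0).round(4),len(p))
E
```

```text
side0 ((0.6186794638633728, 0.24167153239250183), (0.06512241065502167, 0.015704665333032608), 40.26991271972656) [0.6189 0.2395 0.049 ] 253
top0 ((0.6194249987602234, 0.24254471063613892), (0.06340435892343521, 0.014247818849980831), 38.227439880371094) [0.6187 0.243  0.0508] 256
side13 ((0.6185551285743713, 0.24176590144634247), (0.06577499210834503, 0.01471752393990755), 36.231502532958984) [0.6178 0.2387 0.0491] 250
side9 ((0.6175678968429565, 0.24237124621868134), (0.0651036947965622, 0.015696801245212555), 37.71314239501953) [0.6182 0.2394 0.0492] 258
top9 ((0.6197150945663452, 0.24267792701721191), (0.06410907208919525, 0.014414509758353233), 39.04736328125) [0.619  0.2433 0.0508] 253
```

```bash
python3 - <<'E'
from h import *
W=cloud(dict(np.load('pics/top0.npz')))
for x in np.arange(.0,.65,.05):
    print(round(x,2),[ (lambda k: round(float(np.nanpercentile(k,98)),2) if k.size>5 else None)(W[...,2][(abs(W[...,0]-x)<.025)&(abs(W[...,1]-y)<.02)]) for y in np.arange(-.24,.2,.04)])
W=cloud(dict(np.load('pics/top13.npz')))
for x in np.arange(.0,.65,.05):
    print(round(x,2),[ (lambda k: round(float(np.nanpercentile(k,98)),2) if k.size>5 else None)(W[...,2][(abs(W[...,0]-x)<.025)&(abs(W[...,1]-y)<.02)]) for y in np.arange(-.24,.44,.04)])
E
```

```text
0.0 [-0.79, None, None, None, None, None, None, None, None, -0.29, -0.69]
0.05 [-0.79, -0.79, None, None, None, None, None, None, None, -0.28, -0.69]
0.1 [None, None, 0.0, 0.0, 0.0, 0.0, 0.01, 0.01, 0.0, 0.0, 0.0]
0.15 [None, None, 0.0, 0.0, 0.0, 0.0, 0.0, 0.0, 0.0, 0.0, 0.0]
0.2 [None, None, None, None, 0.0, 0.0, 0.0, 0.0, 0.0, 0.0, 0.0]
0.25 [None, None, None, None, 0.0, 0.42, 0.43, 0.43, 0.03, 0.0, 0.0]
0.3 [None, None, None, None, 0.37, 0.38, 0.38, 0.38, 0.03, 0.01, 0.0]
0.35 [None, None, None, None, 0.3, 0.35, 0.35, 0.34, 0.29, 0.0, 0.0]
0.4 [0.0, 0.0, 0.0, 0.03, 0.29, 0.35, 0.36, 0.35, 0.29, 0.01, 0.0]
0.45 [0.0, 0.0, None, None, 0.22, 0.24, 0.24, 0.22, 0.22, 0.01, 0.0]
0.5 [0.0, 0.0, 0.0, None, None, 0.38, 0.38, 0.1, 0.03, 0.0, 0.0]
0.55 [0.01, 0.0, 0.0, 0.01, None, 0.19, 0.24, 0.14, 0.0, 0.0, 0.0]
0.6 [0.0, 0.01, 0.0, 0.0, 0.0, 0.0, 0.0, 0.0, 0.0, 0.0, 0.02]
0.0 [None, None, None, None, None, None, None, None, None, None, None, -0.79, -0.79, -0.79, -0.79, -0.79, -0.79]
0.05 [None, None, None, None, None, None, None, None, None, None, None, None, -0.8, -0.79, -0.79, -0.79, -0.
[... 428 characters left out ...]
ne, None, None, 0.37, 0.38, 0.38, 0.38, None, 0.0, 0.58, 0.58, 0.58, 0.57, 0.0, 0.0, 0.02]
0.35 [None, None, None, None, 0.29, 0.35, 0.35, 0.34, 0.29, 0.0, 0.56, 0.58, 0.58, 0.58, 0.58, 0.0, 0.0]
0.4 [0.0, 0.0, 0.0, 0.03, 0.29, 0.36, 0.36, 0.35, 0.29, 0.0, 0.0, 0.58, 0.58, 0.58, 0.59, 0.34, 0.0]
0.45 [0.0, 0.0, None, None, 0.22, 0.24, 0.24, 0.22, 0.22, 0.0, 0.0, 0.58, 0.59, 0.58, 0.59, 0.59, 0.34]
0.5 [0.0, 0.0, 0.0, None, None, 0.38, 0.38, 0.1, 0.06, None, 0.0, 0.1, 0.59, 0.59, 0.59, 0.59, 0.12]
0.55 [0.0, 0.0, 0.0, 0.01, None, 0.24, 0.24, 0.14, 0.0, 0.0, None, 0.0, None, 0.59, 0.57, None, 0.01]
0.6 [0.0, 0.01, 0.0, 0.0, 0.0, 0.0, 0.0, 0.0, 0.0, 0.0, None, None, None, None, None, None, 0.0]
```

```bash
python3 -m inch '[{"linear":[0.3,-0.15,0],"twist":-0.06,"gripper":0.5},{"linear":[0.6,-0.35,-0.1],"twist":-0.12,"gripper":0.5},{"linear":[0.9,-0.6,-0.3],"twist":-0.168,"gripper":0.5},{"linear":[1,-0.68,-0.6],"twist":-0.168,"gripper":0.5},{"linear":[1,-0.68,-0.8],"twist":-0.168,"gripper":0.5},{"linear":[1,-0.68,-0.8],"twist":-0.168,"gripper":0.5}]'
python3 -m inch '[{"linear":[0.32,0,0],"twist":0,"gripper":0.5},{"linear":[0.32,0,0],"twist":0,"gripper":0.5},{"linear":[0.32,0,0],"twist":0,"gripper":0.5},{"linear":[0.32,0,0],"twist":0,"gripper":0.5}]'
python3 - <<'E'
from h import *
snap('side','side14'); print(robot.get_obs()['tool_pos'])
E
```

```text
time: 23.58
tool_pos: [0.5846, 0.243, 0.1345]
ee_rot: [3.137, -0.01, -2.477]
wrist_force: [-0.4, -0.2, -1.4]
width: 0.0471
time: 23.92
tool_pos: [0.6189, 0.245, 0.1431]
ee_rot: [-3.141, 0.002, -2.475]
wrist_force: [0.1, 0.4, 0.5]
width: 0.047
[0.61876942 0.24483281 0.14344787]
```

View pics/side14.png

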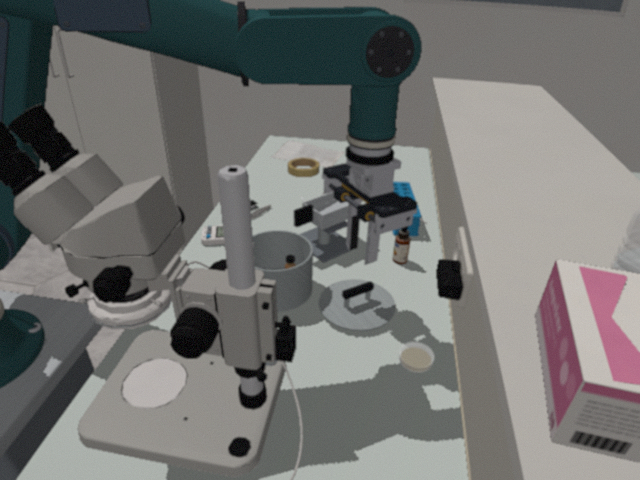

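```bash
python3 -m inch '[{"linear":[0,-0.023,-0.25],"twist":0,"gripper":0.5},{"linear":[0,-0.023,-0.5],"twist":0,"gripper":0.5},{"linear":[0,-0.023,-0.7],"twist":0,"gripper":0.5},{"linear":[0,-0.023,-0.85],"twist":0,"gripper":0.5},{"linear":[0,-0.023,-0.96],"twist":0,"gripper":0.5},{"linear":[0,-0.023,-0.96],"twist":0,"gripper":0.5},{"linear":[0,-0.023,-0.96],"twist":0,"gripper":0.5}]'
python3 lid.py side15 1 | tail -1; python3 -m inch '[{"linear":[0,0,0],"twist":0,"gripper":0.3},{"linear":[0,0,0],"twist":0,"gripper":0.15},{"linear":[0,0,0],"twist":0,"gripper":0},{"linear":[0,0,0],"twist":0,"gripper":0},{"linear":[0,0,0],"twist":0,"gripper":0},{"linear":[0,0,0],"twist":0,"gripper":0}]'
```

```text
time: 24.55
tool_pos: [0.6186, 0.2416, 0.0463]
ee_rot: [-3.142, 0.001, -2.476]
wrist_force: [0.6, -0.7, 0.9]
width: 0.047
handle top (0.5743165612220764, 0.2428453266620636) (0.04503164067864418, 0.10011041909456253) 89.10836029052734 131
time: 25.1
tool_pos: [0.6186, 0.2416, 0.0459]
ee_rot: [3.141, 0.0, -2.476]
wrist_force: [-1.4, 1.3, 0.7]
width: 0.0138
```

```bash
python3 -m inch '[{"linear":[0,0,0.08],"twist":0,"gripper":0},{"linear":[0,0,0.2],"twist":0,"gripper":0},{"linear":[0,0,0.35],"twist":0,"gripper":0},{"linear":[0,0,0.55],"twist":0,"gripper":0},{"linear":[0,0,0.75],"twist":0,"gripper":0},{"linear":[0,0,0.9],"twist":0,"gripper":0},{"linear":[0,0,1],"twist":0,"gripper":0},{"linear":[0,0,1],"twist":0,"gripper":0}]'
python3 -m inch '[{"linear":[0,0,0.2],"twist":0,"gripper":0},{"linear":[0,0,0.35],"twist":0,"gripper":0},{"linear":[0,0,0.35],"twist":0,"gripper":0},{"linear":[0,0,0.35],"twist":0,"gripper":0}]'
python3 - <<'E'
from h import *
snap('side','side16');s=snap('top','top16'); print(robot.get_obs()['tool_pos'])
cv2.imwrite('pics/top16c.png',cv2.resize(s['image'][150:330,200:440,::-1],(800,600)))
E
```

```text
time: 25.77
tool_pos: [0.6203, 0.2415, 0.1495]
ee_rot: [-3.139, 0.006, -2.476]
wrist_force: [1.1, 0.6, -2.5]
width: 0.014
time: 26.1
tool_pos: [0.6189, 0.2412, 0.1805]
ee_rot: [-3.141, 0.001, -2.476]
wrist_force: [0.9, -0.0, -3.2]
width: 0.0134
[0.61797117 0.24092075 0.17841376]
```

View pics/side16.png

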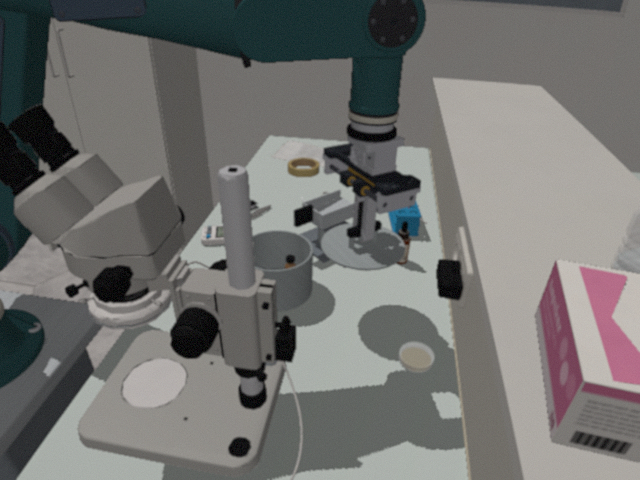

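View pics/top16c.png

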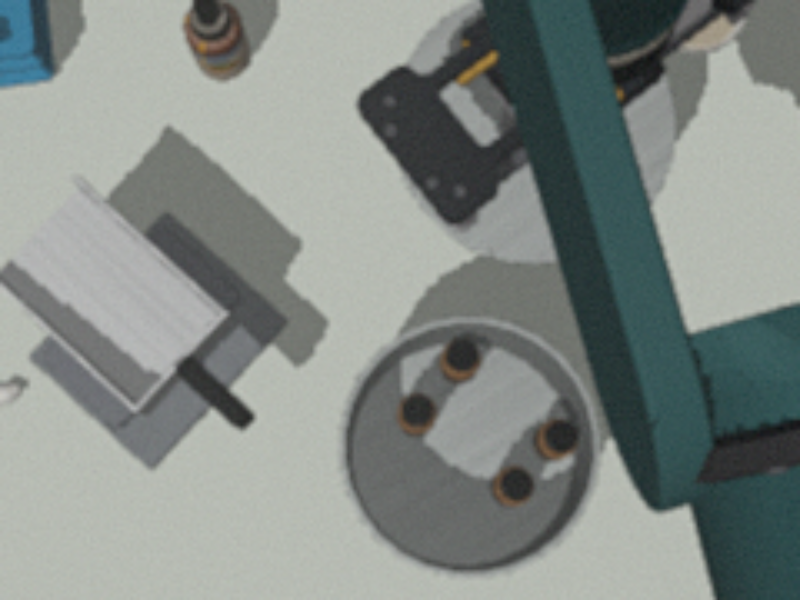

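```bash
python3 - <<'E'
from h import *
from scipy.optimize import least_squares
def circfit(p):
    f=lambda q:np.hypot(p[:,0]-q[0],p[:,1]-q[1])-q[2]
    r=least_squares(f,[*p.mean(0),.07],loss='soft_l1',f_scale=.001); return r.x.round(4)
for f in('top0','top16','side16','side13'):
    W=cloud(dict(np.load(f'pics/{f}.npz'))); z=W[...,2]; d=np.hypot(W[...,0]-.4577,W[...,1]-.2716)
    m=(d<.078)&(d>.058)&(z>.0925)&(z<.1); p=W[m][:,:2]; print(f,'rim',circfit(p),cv2.minEnclosingCircle(p.astype(np.float32)),len(p))
W=cloud(dict(np.load('pics/side16.npz'))); z=W[...,2]; d=np.hypot(W[...,0]-.6185,W[...,1]-.242)
m=(d<.078)&(z>.12)&(z<.165); print(np.percentile(z[m],[5,50,95]))
zm=np.median(z[m]); m&=abs(z-zm)<.006; p=W[m]; A=np.c_[p[:,:2]-[.6185,.242],np.ones(len(p))]; print('plane',np.linalg.lstsq(A,p[:,2],rcond=None)[0].round(4),cv2.minEnclosingCircle(p[:,:2].astype(np.float32)),len(p))
# edge points: extremes per angle
c=np.array([.6185,.242])
for it in range(4):
    a=np.arctan2(p[:,1]-c[1],p[:,0]-c[0]); r=np.hypot(*(p[:,:2]-c).T); e=[]
    for k in np.arange(-np.pi,np.pi,.12):
        i=np.where(abs(a-k)<.06)[0]
        if len(i)>5: j=i[np.argsort(r[i])[-2]]; 
        else: continue
        if r[j]>.065: e.append(p[j,:2])
    x=circfit(np.array(e)); c=x[:2]
print('lid circ',x,len(e))
W=cloud(dict(np.load('pics/top16.npz'))); z=W[...,2]
m=(abs(W[...,0]-.51)<.1)&(abs(W[...,1]-.44)<.1)&(z>.078)&(z<.125)
r=cv2.minAreaRect(W[m][:,:2].astype(np.float32)); print('tray rect',r)
E
```

```text
top0 rim [0.4574 0.2717 0.0676] ((0.4577336013317108, 0.2715646028518677), 0.07005458325147629) 564
top16 rim [0.4575 0.2717 0.0676] ((0.4577624797821045, 0.27167919278144836), 0.06996484100818634) 564
side16 rim [0.4567 0.2719 0.0673] ((0.45609161257743835, 0.27219077944755554), 0.07132190465927124) 315
side13 rim [0.4568 0.2718 0.0674] ((0.45764055848121643, 0.27324992418289185), 0.07147922366857529) 323
[0.14707777 0.14852713 0.15002792]
plane [0.0013 0.0029 0.1485] ((0.6194983124732971, 0.24196302890777588), 0.0737779513001442) 2609
lid circ [0.6196 0.2412 0.0719] 46
tray rect ((0.5047217011451721, 0.429959774017334), (0.20921173691749573, 0.07217301428318024), 47.87873077392578)
```

```bash
python3 -m inch '[{"linear":[-0.08,0.02,0],"twist":0,"gripper":0},{"linear":[-0.2,0.06,0],"twist":0,"gripper":0},{"linear":[-0.35,0.1,0],"twist":0,"gripper":0},{"linear":[-0.5,0.15,0],"twist":0,"gripper":0},{"linear":[-0.65,0.2,0],"twist":0,"gripper":0},{"linear":[-0.8,0.25,0],"twist":0,"gripper":0},{"linear":[-0.9,0.29,0],"twist":0,"gripper":0},{"linear":[-0.96,0.307,0],"twist":0,"gripper":0}]'
python3 -m inch '[{"linear":[-0.1,0,0],"twist":0,"gripper":0},{"linear":[-0.25,0,0],"twist":0,"gripper":0},{"linear":[-0.4,0,0],"twist":0,"gripper":0},{"linear":[-0.52,0,0],"twist":0,"gripper":0},{"linear":[-0.6,0,0],"twist":0,"gripper":0},{"linear":[-0.65,0,0],"twist":0,"gripper":0},{"linear":[-0.65,0,0],"twist":0,"gripper":0},{"linear":[-0.65,0,0],"twist":0,"gripper":0}]'
python3 - <<'E'
from h import *
s=snap('top','top17'); print(robot.get_obs()['tool_pos'])
W=cloud(s); z=W[...,2]
m=(abs(W[...,0]-.51)<.1)&(abs(W[...,1]-.46)<.1)&(z>.078)&(z<.112)&(s['image'].max(2)>70)
n,l,st,_=cv2.connectedComponentsWithStats(m.astype(np.uint8)); k=1+st[1:,4].argmax()
print('tray pan',cv2.minAreaRect(W[l==k][:,:2].astype(np.float32)))
s=snap('side','side17')
E
```

```text
time: 26.87
tool_pos: [0.5208, 0.2724, 0.1796]
ee_rot: [3.141, -0.002, -2.475]
wrist_force: [-0.0, -0.2, -2.7]
width: 0.0135
time: 27.53
tool_pos: [0.458, 0.2718, 0.1806]
ee_rot: [-3.141, 0.001, -2.476]
wrist_force: [0.5, -0.2, -2.3]
width: 0.014
[0.45826805 0.27179112 0.18055889]
tray pan ((0.5370612740516663, 0.4657810628414154), (0.112672820687294, 0.07220416516065598), 47.95840072631836)
```

View pics/side17.png

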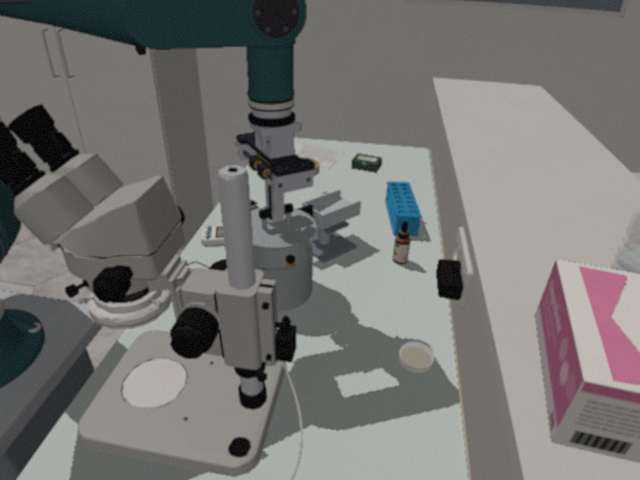

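```bash
python3 -m inch '[{"linear":[-0.015,0,-0.06],"twist":0,"gripper":0},{"linear":[-0.015,0,-0.15],"twist":0,"gripper":0},{"linear":[-0.015,0,-0.24],"twist":0,"gripper":0},{"linear":[-0.015,0,-0.32],"twist":0,"gripper":0},{"linear":[-0.015,0,-0.38],"twist":0,"gripper":0},{"linear":[-0.015,0,-0.42],"twist":0,"gripper":0},{"linear":[-0.015,0,-0.44],"twist":0,"gripper":0},{"linear":[-0.015,0,-0.44],"twist":0,"gripper":0}]'
python3 -m inch '[{"linear":[0,0,-0.02],"twist":0,"gripper":0},{"linear":[0,0,-0.04],"twist":0,"gripper":0},{"linear":[0,0,-0.04],"twist":0,"gripper":0},{"linear":[0,0,-0.04],"twist":0,"gripper":0}]'
```

```text
time: 28.3
tool_pos: [0.456, 0.2718, 0.1358]
ee_rot: [3.141, -0.001, -2.476]
wrist_force: [0.2, -0.2, -2.5]
width: 0.0137
time: 28.63
tool_pos: [0.4563, 0.2719, 0.1326]
ee_rot: [3.142, 0.0, -2.476]
wrist_force: [0.1, -0.8, -3.4]
width: 0.0136
```

```bash
python3 -m inch '[{"linear":[0,0,-0.01],"twist":0,"gripper":0},{"linear":[0,0,-0.02],"twist":0,"gripper":0},{"linear":[0,0,-0.02],"twist":0,"gripper":0},{"linear":[0,0,-0.02],"twist":0,"gripper":0}]'
python3 -m inch '[{"linear":[0,0,-0.01],"twist":0,"gripper":0},{"linear":[0,0,-0.015],"twist":0,"gripper":0},{"linear":[0,0,-0.015],"twist":0,"gripper":0},{"linear":[0,0,-0.015],"twist":0,"gripper":0}]'
```

```text
time: 28.97
tool_pos: [0.4565, 0.272, 0.1318]
ee_rot: [-3.141, 0.001, -2.476]
wrist_force: [-1.3, -0.6, 4.0]
width: 0.0139
time: 29.3
tool_pos: [0.4565, 0.272, 0.1318]
ee_rot: [-3.141, 0.002, -2.476]
wrist_force: [-4.2, -2.3, 10.4]
width: 0.0136
```

```bash
python3 -m inch '[{"linear":[0,0,0.01],"twist":0,"gripper":0},{"linear":[0,0,0.02],"twist":0,"gripper":0},{"linear":[0,0,0.02],"twist":0,"gripper":0.13},{"linear":[0,0,0.02],"twist":0,"gripper":0.17},{"linear":[0,0,0.02],"twist":0,"gripper":0.3},{"linear":[0,0,0.02],"twist":0,"gripper":0.4},{"linear":[0,0,0.02],"twist":0,"gripper":0.5},{"linear":[0,0,0.02],"twist":0,"gripper":0.5}]'
python3 -m inch '[{"linear":[0,0,0.1],"twist":0,"gripper":0.5},{"linear":[0,0,0.3],"twist":0,"gripper":0.5},{"linear":[0,0,0.6],"twist":0,"gripper":0.5},{"linear":[0,0,1],"twist":0,"gripper":0.5},{"linear":[0,0,1],"twist":0,"gripper":0.5}]'
python3 -m inch '[{"linear":[-0.3,0,0.1],"twist":0,"gripper":0.5},{"linear":[-0.6,0,0.1],"twist":0,"gripper":0.5},{"linear":[-0.9,0,0.1],"twist":0,"gripper":0.5},{"linear":[-1,0,0.1],"twist":0,"gripper":0.5},{"linear":[-1,0,0.1],"twist":0,"gripper":0.5}]'
python3 -m inch '[{"linear":[-0.2,0.3,0],"twist":0,"gripper":0.5},{"linear":[-0.4,0.6,0],"twist":0,"gripper":0.5},{"linear":[-0.6,0.9,0],"twist":0,"gripper":0.5},{"linear":[-0.6,1,0],"twist":0,"gripper":0.5},{"linear":[-0.6,1,0],"twist":0,"gripper":0.5},{"linear":[-0.6,1,0],"twist":0,"gripper":0.5}]'
python3 - <<'E'
from h import *
s=snap('top','top18'); W=cloud(s); z=W[...,2]; d=np.hypot(W[...,0]-.4575,W[...,1]-.2717)
for nm in('top18','side18'):
    if nm=='side18': s=snap('side','side18'); W=cloud(s); z=W[...,2]; d=np.hypot(W[...,0]-.4575,W[...,1]-.2717)
    m=(d<.082)&(z>.09)&(z<.108); p=W[m]; A=np.c_[p[:,:2]-[.4575,.2717],np.ones(len(p))]; print(nm,'plane',np.linalg.lstsq(A,p[:,2],rcond=None)[0].round(4),cv2.minEnclosingCircle(p[:,:2].astype(np.float32)),len(p))
    h=(d<.06)&(z>.125)&(z<.145); q=W[h]; print('handle',cv2.minAreaRect(q[:,:2].astype(np.float32)),np.median(q[:,2]),len(q))
wallfit('side18',.5264,.4539,.837)
W=cloud(dict(np.load('pics/top18.npz'))); z=W[...,2]
m=(abs(W[...,0]-.51)<.1)&(abs(W[...,1]-.46)<.1)&(z>.078)&(z<.112)&(np.load('pics/top18.npz')['image'].max(2)>70)
n,l,st,_=cv2.connectedComponentsWithStats(m.astype(np.uint8)); k=1+st[1:,4].argmax()
print('tray pan',cv2.minAreaRect(W[l==k][:,:2].astype(np.float32)))
E
```

```text
time: 29.97
tool_pos: [0.4561, 0.2718, 0.1305]
ee_rot: [3.141, -0.001, -2.476]
wrist_force: [0.4, -0.2, -0.1]
width: 0.0391
time: 30.38
tool_pos: [0.4594, 0.2733, 0.2408]
ee_rot: [-3.138, 0.015, -2.476]
wrist_force: [0.7, -0.3, 0.9]
width: 0.0466
time: 30.8
tool_pos: [0.355, 0.2722, 0.2423]
ee_rot: [-3.141, 0.003, -2.474]
wrist_force: [0.1, 0.5, -0.5]
width: 0.047
time: 31.3
tool_pos: [0.2973, 0.3719, 0.2406]
ee_rot: [-3.14, -0.001, -2.476]
wrist_force: [0.1, -0.8, -0.6]
width: 0.0471
top18 plane [-0.0004 -0.0004  0.1001] ((0.4585267901420593, 0.26851022243499756), 0.07310257852077484) 4997
handle ((0.45872896909713745, 0.2687276303768158), (0.06572908908128738, 0.014111285097897053), 39.026206970214844) 0.13734559327259882 325
side18 plane [-0.0038  0.0074  0.0999] ((0.45740699768066406, 0.26925045251846313), 0.07394431531429291) 1914
handle ((0.45764341950416565, 0.2690621018409729), (0.06250462681055069, 0.017095500603318214), 39.97917556762695) 0.13419184116568714 290
[[-0.035, 0.1057, 57.0], [-0.027, 0.1062, 49.0], [-0.019, 0.1045, 50.0], [-0.011, 0.1058, 50.0], [-0.003, 0.1053, 49.0], [0.005, 0.1064, 43.0], [0.013, 0.1051, 47.0], [0.021, 0.1069, 48.0], [0.029, 0.1061, 38.0], [0.037, 0.106, 37.0], [0.045, 0.1058, 38.0], [0.053, 0.1066, 40.0], [0.061, 0.1056, 33.0]]
slope 0.0061 z0 0.1058
tray pan ((0.5371353626251221, 0.4658536911010742), (0.11269473284482956, 0.07203550636768341), 48.0796012878418)
```

View pics/top18.png

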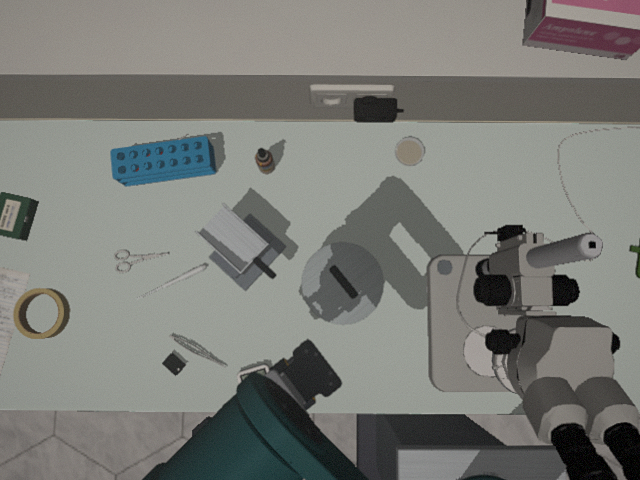

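View pics/side18.png

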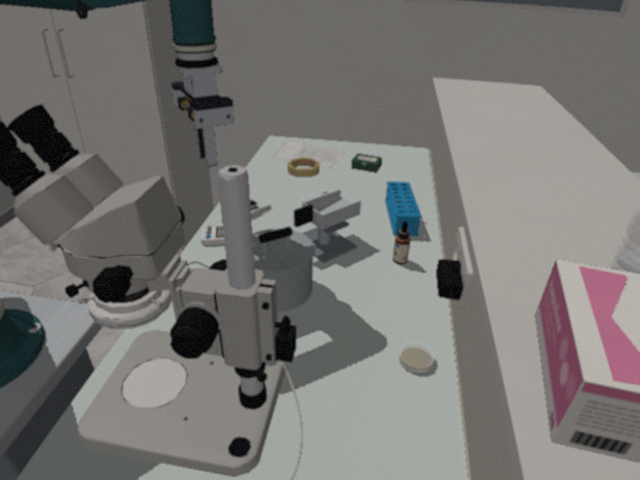

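```bash
python3 - <<'E'
from bench import robot
print(robot.get_obs()['qvel'].round(3)); print(robot.close_job())
E
```

```text
[-0.011 -0.014  0.006  0.001  0.001  0.003]
the job is handed in; nothing more can be done
None
```

The job is done and handed in at about 31 s of the 208 s allowed; the interface gives no verdict. All four vials I could find are in the pot: two from the tray and two from the bench.

- **Bench vials:** I stood both in the pot first, one at a time.
- **Tipping the tray:** the moves cannot tilt the tool. I held the tray over the pot and eased the grip so it swung front-down about the fin to about 0.52 rad. Both its vials rolled into the pot. A top view just before the lid went on showed four vials in the pot and none elsewhere.
- **Tray on the stand:** lowering the tray onto the stand levelled it again. It rests about 4 mm from the stand's centre, with its underside at the plate's height and a measured slope of about 0.006.
- **Lid:** it sits flat on the rim, with its top at 100 mm (origin about 86 mm). The measured tilt is below 0.01 rad.
- **Lid centring:** the lid is about 3 mm off the pot axis, inside the 8 mm limit. It went on roughly centred, so it probably shifted slightly on release; I left it as it was.
- **Bystanders:** the dropper bottle and the petri dish look unmoved in the last pictures; I did not measure them.

No check failed. The two cameras agreed to about 1 mm on the lid's position.

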